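Tip the old sockets into the reclaim crate

TASK

Bring the half-tipped aluminium tray level and gather all the old green sockets from the bench into it, so they can be counted. Then tip the tray by its red bar to 60 degrees (the yellow mark), hold it there about two seconds so that all of them slide into the blue crate, bring it back level, and swing the orange-handled hook right down onto the tray's catch pin. Keep the hook up whenever the tray is off level, do not tip the tray much past the mark, and leave everything else on the bench where it is.

Things in the scene. Friction and masses are not known exactly. Their poses are not given: they have to be found in the camera images.
- tray (a joint): angle (rad) of the aluminium tip tray: 0 = level, on its stop; grows as the near end with the red bar is raised; limit 1.45; 60 degrees = 1.047. Stiff hinge: it stays where left, up to about 10 N at the bar. A red pointer on its left side meets the yellow 60 degree mark on the stand's scale.
- hook (a joint): angle (rad) of the steel hook on the stand's right side (-y of the rig): 0 = closed, lying level over the brass catch pin of the level tray, grows as its free end is raised; limit 1.75 (about upright). It starts raised. Friction holds it where it is left; about 1 to 2 N at the handle moves it.
- rig: fixed tip-tray stand with the blue crate behind it. Origin: on the bench below the tray hinge; x points from tray to crate, y along the hinge, z up. Tray on its -x side, crate on its +x side: crate inside from x = 10 to 208 and y = -124 to 124, floor 6 above the bench, walls 85 high (the far one 144). Place and yaw vary. The stand is about 260 wide.
- tray_hinge (a point): middle of the tray's hinge axis, 125 above the bench; the axis runs along the rig's y; fixed to the rig
- tray_floor (a point): centre of the tray floor's upper face, 95 from the hinge axis; moves with the tray; axes as the rig's when level. Inside 190 long, 210 wide; walls 38 high, 4 thick, on the near end and both sides, none at the hinge end; floor 4 thick, its top 125 above the bench when level
- tray_bar (a point): middle of the tray's red grip bar: round, 12 thick, 100 long along the rig's y, 50 clear in front of the tray's near end, 240 from the hinge axis along the tray and 20 above the plane of its floor; moves with the tray. Two 10 mm steel rods join its ends to the tray.
- tray_catch (a point): brass catch pin (8 thick) on the right side of the tray, 128 from the hinge axis and 18 above the floor plane; moves with the tray; look only, cannot be felt
- hook_pivot (a point): the hook's pivot, fixed to the rig: 60 on the tray side (-x) of the hinge, 134 to the right (-y), 153 above the bench; axis along the rig's y
- hook_grip (a point): grip point on the orange handle of the hook: a round bar 14 thick that points 42 to the right (rig -y) from the free end of the hook arm, 85 from the pivot; this point is 26 out along the bar; moves with the hook
- s1: old socket outlet, face plate down as it first lies: white face plate 70 x 50 x 8 with a green module block 54 x 36 x 26 centred on top of it (34 high in all), about 90 g. Origin: centre of the plate's underside; x along the 70 length, y along the 50 width, z from plate to module. Grip across the 36 mm width of the module. May be absent.
- s2: old socket outlet, face plate down as it first lies: white face plate 70 x 50 x 8 with a green module block 54 x 36 x 26 centred on top of it (34 high in all), about 90 g. Origin: centre of the plate's underside; x along the 70 length, y along the 50 width, z from plate to module. Grip across the 36 mm width of the module. May be absent.
- s3: old socket outlet, face plate down as it first lies: white face plate 70 x 50 x 8 with a green module block 54 x 36 x 26 centred on top of it (34 high in all), about 90 g. Origin: centre of the plate's underside; x along the 70 length, y along the 50 width, z from plate to module. Grip across the 36 mm width of the module. May be absent.
- s4: old socket outlet, face plate down as it first lies: white face plate 70 x 50 x 8 with a green module block 54 x 36 x 26 centred on top of it (34 high in all), about 90 g. Origin: centre of the plate's underside; x along the 70 length, y along the 50 width, z from plate to module. Grip across the 36 mm width of the module. May be absent.
- tape: roll of black tape, 72 across, 20 high; leave alone; origin centre of underside. Sometimes swaps places with a socket
- amber: brown bottle with a yellow label, 52 across, 130 high; leave alone; origin centre of underside
- driver: red screwdriver, 200 long; leave alone
- spanner: steel spanner lying flat; leave alone
- frame: empty white cover frame 120 x 70 x 8 with two openings; leave alone
- can: grey and blue can, 66 across, 110 high; leave alone

How it is judged (in metres and radians):
On the way, in this order (a step that is already met when the one before it is completed fails the run):
1. the tray is brought level (below 3 degrees) (value of joint tray below 0.052 rad), for 0.2 s.
2. all the sockets lie in the level tray, let go (value of joint tray below 0.087 rad and x of s1 in the frame of tray_floor between -0.095 and 0.095 m and y of s1 in the frame of tray_floor between -0.105 and 0.105 m and z of s1 in the frame of tray_floor between -0.01 and 0.07 m and contact force between the fingers and s1 below 0.1 N and x of s2 in the frame of tray_floor between -0.095 and 0.095 m and y of s2 in the frame of tray_floor between -0.105 and 0.105 m and z of s2 in the frame of tray_floor between -0.01 and 0.07 m and contact force between the fingers and s2 below 0.1 N and x of s3 in the frame of tray_floor between -0.095 and 0.095 m and y of s3 in the frame of tray_floor between -0.105 and 0.105 m and z of s3 in the frame of tray_floor between -0.01 and 0.07 m and contact force between the fingers and s3 below 0.1 N and x of s4 in the frame of tray_floor between -0.095 and 0.095 m and y of s4 in the frame of tray_floor between -0.105 and 0.105 m and z of s4 in the frame of tray_floor between -0.01 and 0.07 m and contact force between the fingers and s4 below 0.1 N), for 0.2 s.
3. the tray is held at 60 degrees, within 7, for a second (value of joint tray between 0.925 and 1.17 rad), for 1 s.
4. all the sockets are in the crate and the tray is level again (below 3 degrees) (value of joint tray below 0.052 rad and x of s1 in the frame of rig between 0.004 and 0.214 m and y of s1 in the frame of rig between -0.13 and 0.13 m and z of s1 in the frame of rig between -0.004 and 0.101 m and x of s2 in the frame of rig between 0.004 and 0.214 m and y of s2 in the frame of rig between -0.13 and 0.13 m and z of s2 in the frame of rig between -0.004 and 0.101 m and x of s3 in the frame of rig between 0.004 and 0.214 m and y of s3 in the frame of rig between -0.13 and 0.13 m and z of s3 in the frame of rig between -0.004 and 0.101 m and x of s4 in the frame of rig between 0.004 and 0.214 m and y of s4 in the frame of rig between -0.13 and 0.13 m and z of s4 in the frame of rig between -0.004 and 0.101 m), for 0.2 s.
At the end, for the whole second after the job is handed in: every socket lies at rest in the blue crate, the tray is level within 3 degrees and the hook is down within 4 degrees of closed (all of step 4 and value of joint hook below 0.07 rad and linear speed of each of s1, s2, s3, s4 below 0.02 m/s); the robot touches nothing.
It fails at once if the tray is tipped past 75 degrees (value of joint tray above 1.31 rad).
It fails at once if the hook is put down (below 35 degrees) while the tray is more than 6 degrees off level (value of joint hook below 0.61 rad and value of joint tray above 0.105 rad).
It fails at once if a bystander (tape, bottle, screwdriver, spanner, cover frame or can) is pushed more than 5 cm away (distance of any of tape, amber, driver, spanner, frame, can from where it was at the start of the episode above 0.05 m).
Of s1, s2, s3, s4 only 2 to 4 are there at a start; the rules pass over those that are not, and their reading is None.
At some moment in a run one of s1, s2, s3, s4 may be knocked a few centimetres aside while the robot is not near it.
Once in a run the grip may slacken for a moment while it holds something.
It also fails if it takes over 210 s, if anything falls off the work surface, if the arm or the gripper's body presses on something with over 40 N, if the wrist force passes 120 N, or if a joint passes its speed limit or range.

ROBOT

A 6-joint arm with a two-finger parallel gripper is mounted at the origin on the work surface. World frame = base frame: x ahead of the robot, y to its left, z up, the work surface at z = 0. Lengths are in mm, angles in rad, forces in N, time in s.
With the tool pointing down it reaches from about 350 to 875 mm from the base axis. Payload 4.2 kg.
Tool frame: the origin (TCP) lies between the finger pads; the fingertips stand 17 mm ahead of it and the grasp point (between the pads) lies 2 mm behind it; z points along the fingers, y is the line along which they close (so a half turn about z gives the same grasp; the last joint's range is limited). The gripper opens to 85 mm and grips with 20 to 120 N. Pads are 22 mm wide; open, the fingers measure 114 mm over their backs; the gripper's body (76 mm by 85 mm) begins 54 mm behind the grasp point. The pads swing forward as they close: fully open they stand 13 mm farther back than shut.
Start: joints at [-0.854, 0.385, 0.008, 0, -1.194, -0.259], TCP at [276.246, -560.613, 248.312] pointing down, gripper open.
Joint ranges: [-3.14, 3.14], [-1.21, 2.06], [-1.07, 1.41], [-3.16, 2.05], [-2.99, -0.16], [-3.1, 3.1]. Speed limits (rad/s): [2.79, 2.79, 3.14, 3.14, 3.14, 3.14].

INTERFACE

Orientations are given as a unit quaternion [x, y, z, w].
In Python, from bench import arm gives the robot as it stands.
- The arm moves only by the tool step_hand, called after "Call:" by a JSON object that holds its "method" and its "body", one argument or row to a line. Schema: {"type":"object","properties":{"plan":{"type":"array","items":{"type":"object","properties":{"tx":{"type":"number"},"ty":{"type":"number"},"tz":{"type":"number"},"wx":{"type":"number"},"wy":{"type":"number"},"wz":{"type":"number"}},"additionalProperties":false},"minItems":1,"maxItems":10},"jaw":{"type":"number"},"only":{"type":"string"},"quiet":{"type":"boolean"},"lines":{"type":"string"}},"required":["plan"],"additionalProperties":false}. plan is a list of rows, 1 to 10 of them, each an object with the fields tx, ty, tz (the shift in units of 5 mm), wx, wy, wz (a rotation vector in units of 0.05 rad); a field left out counts as zero; each row is the pose to reach, as a shift and turn from the pose commanded when the call began, along the tool's axes at that moment; what a row does not reach only later rows make up. A row lasts 1/10 s, in which the tool goes at most 50 mm and 0.15 rad, less where a joint would pass 70% of its speed; a pose out of reach is approached as far as the arm can. jaw is the finger opening in mm, set as the call begins (left out keeps the last). The fingers move at their own pace and stop on an object; the grip force is fixed at half the most. Time passes only in rows, so rows that do not move let the fingers close. The tool returns the time, the measured TCP pose, the force, the opening and the grip force at its end. only (a regular expression) keeps the lines of the reply that match it, lines (a string "A,B") keeps lines A to B, and quiet returns only ok. Input that does not fit is refused with a message, and nothing moves.
- arm.read_state(): the state, without advancing time (a new reading comes with each control period).
- arm.get_image(name): name is "scene" or "side" or "wrist"; returns the picture (480x640x3 uint8, blue, green, red); there is no depth.
- arm.get_calibration(name): a dict with "K" (3x3 intrinsics, pixels), "D" ([k1, k2, p1, p2, k3] as OpenCV has them; the pictures are not rectified), "rvec" (rotation vector, rad) and "tvec" (3), from world to camera coordinates, as OpenCV has them. Camera axes: x right, y down, z forward; pixel columns grow to the right and rows downward; lengths in mm; the calibration is good to about 2 mm. A picture is of the moment at which its call begins: read the wrist's pose just before it. get_calibration takes no time and is no camera call; for the wrist camera it gives the pose at the moment of the call.
- arm.job_done(): hands the job in; it is judged then, once.
The state is a dict: "clock": time; "joints": joint angles; "joint_vel": joint speeds; "joint_efforts": joint torques, N m; "position": TCP position; "ee_rot": TCP orientation; "contact_force": force on the tool from outside, world axes, zero at the start; "wrist_torque": the same for the moment, N m; "gripper_width": finger opening in mm; "grasp_force": force on a finger pad.
Only numpy, scipy, OpenCV 4.12 (cv2) and the standard library are available. Lean on these libraries where they do the work, as an engineer would, in place of code of your own. Each camera call takes 0.05 s, during which the arm holds its last target. There are 200 camera calls.

## Working session

There is one attempt and no reset: what is moved stays moved. The work goes in short steps, Python scripts to look and compute and a tool call to move; the robot and the scene stay as the last step left them, time stands still between calls to the robot, and variables do not carry over. Pictures are saved under pics/ and viewed, at most 14 in all, crops included, and the job is handed in when it is done.

```bash
ls; mkdir -p pics; python3 - <<'E'
from bench import arm
import cv2
for n in ("scene","side"):
    cv2.imwrite(f"pics/{n}0.png",arm.get_image(n))
s=arm.read_state();print(s)
for n in ("scene","side","wrist"):
    print(n,arm.get_calibration(n))
E
```

```text
bench.py
pics
{'clock': 0.1, 'joints': array([-8.54423091e-01,  3.85474862e-01,  6.75702401e-03, -4.28141957e-04,
       -1.19399953e+00, -2.58583118e-01]), 'joint_vel': array([ 0.00098659, -0.00321884,  0.00218613,  0.00086887,  0.00141252,
       -0.00100236]), 'joint_efforts': array([-5.56799187e-04, -3.93319416e+01,  1.88929868e+01,  4.19797987e+00,
       -2.61272566e-03,  1.51038341e-05]), 'position': array([ 276.0180374 , -560.20224976,  247.33271401]), 'ee_rot': array([-2.26824533e-01,  9.73935146e-01,  9.41835572e-04, -2.74106144e-04]), 'contact_force': array([ 0.16525126, -0.0675214 , -0.27113796]), 'wrist_torque': array([ 0.0284582 , -0.01105717,  0.0055031 ]), 'grasp_force': 0.0, 'gripper_width': 85.23013584158905}
scene {'K': array([[457.98612955,   0.        , 319.57299895],
       [  0.        , 457.98612955, 240.06667911],
       [  0.        ,   0.        ,   1.        ]]), 'D': array([0.03721689, 0.        , 0.        , 0.        , 0.        ]), 'rvec': array([ 1.92347966,  1.78272212, -0.59075576]), 'tvec': array([-1.23575310e+00, -4.14180351e+02,  1.62660173e+03])}
side {'K': array([[616.153544  ,   0.        , 320.9151755 ],
       [  0.        , 616.153544  , 240.00063174],
       [  0.        ,   0.        ,   1.        ]]), 'D': array([-0.00609896,  0.        ,  0.        ,  0.        ,  0.        ]), 'rvec': array([ 0.42883037, -2.66977286,  1.26814201]), 'tvec': array([ 529.156988  ,  224.82563084, 1537.37521456])}
wrist {'K': array([[359.36241738,   0.        , 317.38458936],
       [  0.        , 359.36241738, 243.26541965],
       [  0.        ,   0.        ,   1.        ]]), 'D': array([-0.01866723,  0.        ,  0.        ,  0.        ,  0.        ]), 'rvec': array([-1.57718888, -2.53357362, -0.34207565]), 'tvec': array([623.62421642, -34.99451315, 379.69873376])}
```

View pics/scene0.png

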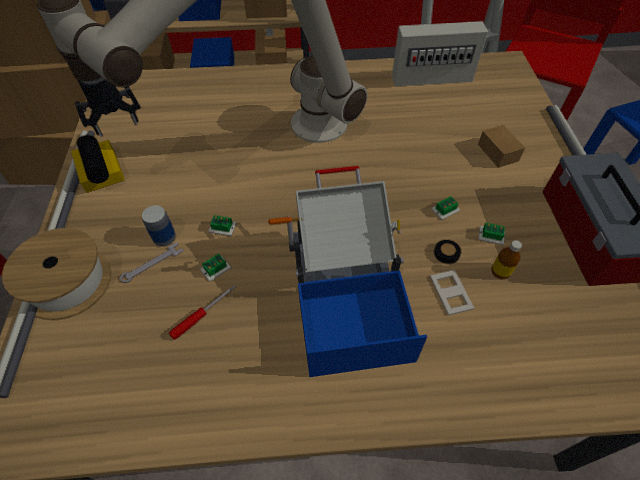

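View pics/side0.png

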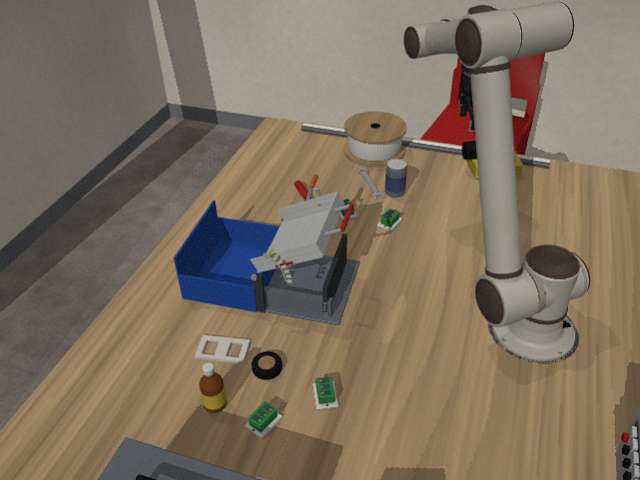

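```bash
cat > h.py <<'E'
from bench import arm
import cv2, numpy as np
from scipy.spatial.transform import Rotation as R
def cal(n):
    c=arm.get_calibration(n); Rm=cv2.Rodrigues(c["rvec"])[0]
    return c["K"],c["D"],Rm,np.array(c["tvec"])
def ray(c,px):
    K,D,Rm,t=c
    u=cv2.undistortPoints(np.array(px,float).reshape(1,1,2),K,D)[0,0]
    d=Rm.T@np.array([u[0],u[1],1]); return -Rm.T@t, d/np.linalg.norm(d)
def plane(c,px,z):
    o,d=ray(c,px); return o+d*(z-o[2])/d[2]
def tri(rs):
    A=sum(np.eye(3)-np.outer(d,d) for o,d in rs); b=sum((np.eye(3)-np.outer(d,d))@o for o,d in rs)
    p=np.linalg.solve(A,b); return p,max(np.linalg.norm((np.eye(3)-np.outer(d,d))@(p-o)) for o,d in rs)
def proj(c,p):
    K,D,Rm,t=c
    return cv2.projectPoints(np.array(p,float).reshape(1,3),Rm,t,K,D)[0].ravel()
def mask(im,col):
    h=cv2.cvtColor(im,cv2.COLOR_BGR2HSV); H,S,V=cv2.split(h)
    m={"green":(H>45)&(H<85)&(S>90)&(V>30),"red":((H<5)|(H>174))&(S>150)&(V>60),
       "orange":(H>5)&(H<16)&(S>180)&(V>110),"blue":(H>105)&(H<125)&(S>150)&(V>40)}[col]
    return m.astype(np.uint8)
def blobs(im,col,amin=40,close=3):
    m=cv2.morphologyEx(mask(im,col),cv2.MORPH_CLOSE,np.ones((close,close)))
    cs=cv2.findContours(m,cv2.RETR_EXTERNAL,cv2.CHAIN_APPROX_NONE)[0]
    return [c for c in cs if cv2.contourArea(c)>=amin]
def cen(c):
    M=cv2.moments(c); return np.array([M["m10"]/M["m00"],M["m01"]/M["m00"]])
def goto(p,q=None):
    """shift/turn in tool axes from current (measured) pose to p, tool orientation matrix q"""
    s=arm.read_state(); T=R.from_quat(s["ee_rot"]).as_matrix()
    d=T.T@(np.array(p)-s["position"]); r=np.zeros(3) if q is None else R.from_matrix(T.T@q).as_rotvec()
    return np.round(d,1),np.round(r,3)
def down(yaw):
    """tool down, y axis at world angle yaw"""
    y=np.array([np.cos(yaw),np.sin(yaw),0]); z=np.array([0,0,-1.]); return np.c_[np.cross(y,z),y,z]
E
python3 - <<'E'
from h import *
for n in ("scene","side"):
    im=cv2.imread(f"pics/{n}0.png"); 
    for col in("green","red","orange"):
        for c in blobs(im,col,25):
            r=cv2.minAreaRect(c);print(n,col,cen(c).round(1),cv2.contourArea(c),np.round(r[1],1),round(r[2]), cv2.boundingRect(c) )
sc,sd=cal("scene"),cal("side")
print(-sc[2].T@sc[3],-sd[2].T@sd[3])
E
```

```text
scene green [214.1 264.3] 283.5 [15.2 21.5] 58 (202, 254, 24, 22)
scene green [493.3 231. ] 266.0 [21.2 14.5] 11 (483, 223, 22, 17)
scene green [220.9 223. ] 246.0 [21. 14.] 9 (210, 215, 22, 17)
scene green [446.6 205.2] 237.0 [13.4 21.5] 63 (436, 196, 22, 19)
scene red [186.9 323.2] 338.5 [ 9.7 41.9] 51 (169, 308, 37, 31)
scene red [337.2 169.6] 119.0 [ 4.1 43.3] 84 (315, 166, 44, 8)
scene red [212.1  39.3] 1020.5 [20.6 86.1] 88 (168, 29, 87, 24)
scene red [292.8  37.4] 263.0 [20.2 14.8] 86 (285, 27, 16, 21)
scene red [627.6  17.2] 683.5 [32. 32.] 90 (607, 0, 33, 33)
scene red [551.7  42.2] 5396.5 [107.1  69.5] 18 (499, 0, 106, 89)
scene red [458.9  10.5] 1131.0 [23. 57.] 90 (432, 0, 58, 24)
scene red [371.8  20.7] 3523.0 [48. 96.] 90 (326, 0, 97, 49)
scene orange [280.8 219.2] 51.0 [ 3.6 21.2] 84 (270, 217, 22, 6)
side green [262.5 416.3] 468.0 [18.4 28.3] 45 (248, 402, 29, 30)
side green [324.9 389.9] 365.0 [25.5 16.1] 81 (316, 377, 19, 27)
side green [389.4 217.5] 190.0 [13.4 19.1] 45 (381, 209, 18, 18)
side red [624.9 436.7] 45.5 [6.5 9.2] 11 (621, 432, 8, 10)
side red [346.5 217.3] 88.5 [ 4.3 29.7] 22 (341, 203, 13, 29)
side red [301.  188.7] 99.5 [20.   6.9] 56 (295, 181, 13, 19)
side red [451.4 119.7] 1503.0 [49.8 87.3] 25 (421, 59, 55, 87)
side red [524.7  94.2] 1818.0 [ 32.6 102.9] 9 (510, 53, 35, 101)
side orange [313.2 180.4] 32.0 [ 3.6 12.5] 27 (310, 175, 8, 12)
[1291.50600367  -84.78715927 1068.73919299] [ 145.26419214 1160.68425154 1151.42807646]
```

```bash
python3 - <<'E'
from h import *
sc,sd=cal("scene"),cal("side")
S=cv2.imread("pics/scene0.png");D=cv2.imread("pics/side0.png")
def ends(c):
    b=cv2.boxPoints(cv2.minAreaRect(c)); 
    e=[np.linalg.norm(b[i]-b[(i+1)%4]) for i in range(4)]
    i=int(np.argmin(e)); return (b[i]+b[(i+1)%4])/2,(b[(i+2)%4]+b[(i+3)%4])/2
g=lambda im,p,col: min(blobs(im,col,25),key=lambda c:np.linalg.norm(cen(c)-p))
a=sorted(ends(g(S,(337,170),"red")),key=lambda p:p[0]); b=sorted(ends(g(D,(346,217),"red")),key=lambda p:p[1])
P=[]
for u,v in zip(a,b):
    p,e=tri([ray(sc,u),ray(sd,v)]);print(u,v,p.round(1),e.round(1));P.append(p)
m,e=tri([ray(sc,cen(g(S,(337,170),"red"))),ray(sd,cen(g(D,(346,217),"red")))]);print("mid",m.round(1),e.round(1))
d=P[1]-P[0];print(np.linalg.norm(d)); yd=d[:2]/np.linalg.norm(d[:2]); yaw=np.arctan2(-yd[0],yd[1])
from scipy.optimize import brentq
al=brentq(lambda a:125+240*np.sin(a)+20*np.cos(a)-m[2],0,1.2)
rx=np.array([np.cos(yaw),np.sin(yaw)])
h=m[:2]+rx*(240*np.cos(al)-20*np.sin(al));print("yaw",yaw,"alpha",al,"hinge",h)
p,e=tri([ray(sc,cen(g(S,(281,219),"orange"))),ray(sd,cen(g(D,(313,180),"orange")))]);print("hook",p,e, "in rig", (p[:2]-h)@rx,(p[:2]-h)@yd,p[2])
for u,v in (((446.6,205.2),(324.9,389.9)),((493.3,231),(262.5,416.3)),((220.9,223),(389.4,217.5))):
    p,e=tri([ray(sc,u),ray(sd,v)]);print("sock",p.round(1),e.round(1))
print(plane(sc,(214.1,264.3),25))
r=np.array(rx)
for lx,ly in ((10,-124),(10,124),(208,124),(208,-124)):
    z=85 if lx<100 else 144
    q=h+lx*r+ly*yd;print(proj(sc,[*q,z]).round(),proj(sd,[*q,z]).round())
E
```

```text
[315.01828 172.16463] [352.25864 203.10344] [487.6 -44.4 253.7] 1.0
[358.0427  167.38414] [341.22415 230.68965] [480.6  65.  251.8] 1.3
mid [483.9  12.1 252.2] 0.8
109.63375309326445
yaw 0.06384644856237875 alpha 0.4734990897934074 hinge [687.99078531  25.10567504]
hook [ 620.74406289 -132.31736154  240.56945536] 0.2061946611348717 in rig -77.1537824134443 -152.8117403267233 240.56945535767548
sock [430.3 349.3  22.7] 0.3
sock [536.2 457.4  23.3] 0.2
sock [ 445.8 -318.3   23.4] 0.9
[ 588.67951461 -329.26945341   25.        ]
[300. 284.] [282. 228.]
[398. 272.] [252. 287.]
[423. 335.] [176. 257.]
[309. 350.] [214. 201.]
```

```bash
python3 - <<'E'
from h import *
s=arm.read_state();print(R.from_quat(s["ee_rot"]).as_matrix().round(2))
for y in (.064,.064+np.pi): print(goto([484,12,340],down(y)))
E
```

```text
[[-0.9  -0.44 -0.  ]
 [-0.44  0.9   0.  ]
 [ 0.    0.   -1.  ]]
(array([-439.4,  421.6,  -91.9]), array([ 1.000e-03, -2.000e-03,  1.964e+00]))
(array([-439.4,  421.6,  -91.9]), array([ 2.000e-03,  1.000e-03, -1.177e+00]))
```

Careful with the scale: shifts go in units of 5 mm and turns go in units of 0.05 rad. That gives: -330 mm is -66, 316 mm is 63.2, -1.177 rad is -23.54.

Call:
{"method": "step_hand", "body": {
  "plan": [
    {"tz":-18.4},
    {"tz":-18.4},
    {"tx":-14.6,"ty":14,"tz":-18.4,"wz":-3},
    {"tx":-22,"ty":21,"tz":-18.4,"wz":-6},
    {"tx":-29.4,"ty":28,"tz":-18.4,"wz":-9},
    {"tx":-36.6,"ty":35.2,"tz":-18.4,"wz":-12},
    {"tx":-44,"ty":42.2,"tz":-18.4,"wz":-15},
    {"tx":-51.2,"ty":49.2,"tz":-18.4,"wz":-18},
    {"tx":-58.6,"ty":56.2,"tz":-18.4,"wz":-21},
    {"tx":-66,"ty":63.2,"tz":-18.4,"wz":-23.54}
  ],
  "jaw": 40
}}

```text
clock: 1.1
position: [412.8, -182.7, 340.2]
ee_rot: [0.731, -0.682, -0.0, -0.0]
contact_force: [1.7, -0.3, -0.0]
gripper_width: 40.0
grasp_force: 0.0
```

Call:
{"method": "step_hand", "body": {
  "plan": [
    {"tx":-7.2,"ty":-20.8},
    {"tx":-7.2,"ty":-20.8},
    {"tx":-7.2,"ty":-20.8}
  ]
}}

```text
clock: 1.4
position: [517.6, -139.8, 338.6]
ee_rot: [0.731, -0.683, -0.001, 0.0]
contact_force: [-0.7, -0.0, -1.1]
gripper_width: 39.7
grasp_force: 0.0
```

```bash
python3 -c "
from h import *
print(goto([484,12,340],down(.064+np.pi)))"
```

```text
(array([-153.7,   23.3,   -1.3]), array([0.002, 0.   , 0.003]))
```

Converted, -154 mm is -30.8, -100 mm is -20.

Call:
{"method": "step_hand", "body": {
  "plan": [
    {"tx":-10,"ty":1.6},
    {"tx":-20,"ty":3},
    {"tx":-30.8,"ty":4.6},
    {"tx":-30.8,"ty":4.6},
    {"tx":-30.8,"ty":4.6}
  ]
}}

```text
clock: 1.9
position: [481.0, 11.0, 340.3]
ee_rot: [0.73, -0.683, -0.0, 0.0]
contact_force: [-0.2, -0.2, -0.7]
gripper_width: 40.1
grasp_force: 0.0
```

```bash
python3 -c "
from h import *
s=arm.read_state();c=cal('wrist');im=arm.get_image('wrist');cv2.imwrite('pics/w1.png',im)
print(s['position'])
for b in blobs(im,'red',40):
    print(cen(b),cv2.minAreaRect(b))
    print(plane(c,cen(b),252))
"
```

```text
[481.01346548  11.00921611 340.27532148]
[313.58780809 249.74912792] ((313.5, 251.5), (19.0, 171.0), 0.0)
[483.74005755   7.59254602 252.        ]
```

View pics/w1.png

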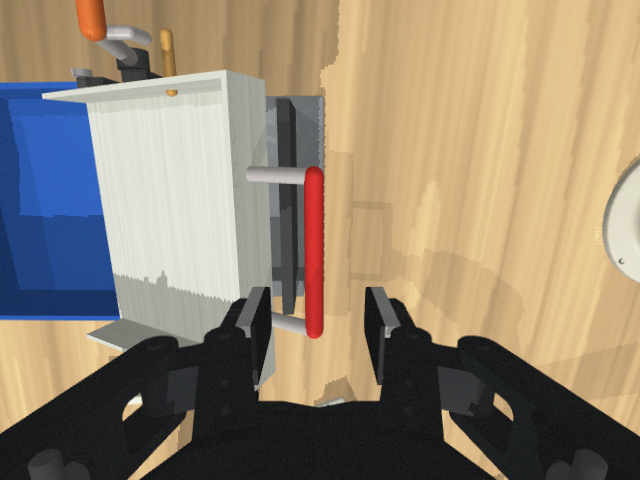

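Converted, 90 mm is 18, -3 mm is -0.6.

Call:
{"method": "step_hand", "body": {
  "plan": [
    {"ty":-0.6,"tz":9},
    {"ty":-0.6,"tz":18},
    {"ty":-0.6,"tz":18},
    {"ty":-0.6,"tz":18}
  ]
}}

```text
clock: 2.35
position: [485.3, 8.9, 251.0]
ee_rot: [0.729, -0.685, 0.0, 0.001]
contact_force: [0.8, 0.1, 0.9]
gripper_width: 40.0
grasp_force: 0.0
```

Call:
{"method": "step_hand", "body": {
  "plan": [
    {},
    {},
    {},
    {},
    {},
    {},
    {}
  ],
  "jaw": 0
}}

```text
clock: 3.05
position: [483.0, 9.8, 252.3]
ee_rot: [0.729, -0.684, -0.001, 0.001]
contact_force: [-6.2, 0.4, 5.0]
gripper_width: 9.9
grasp_force: 58.5
```

```bash
python3 - <<'E'
from h import *
print(arm.read_state()["grasp_force"])
for a in (.4735,.4,.3,.2,.1,0,-.02):
    f=lambda a:np.array([-240*np.cos(a)+20*np.sin(a),240*np.sin(a)+20*np.cos(a)])
    d=f(a)-f(.4735); print(a,"tool dy",-d[0].round(1),"dz",-d[1].round(1))
E
```

```text
58.46363067626953
0.4735 tool dy -0.0 dz -0.0
0.4 tool dy 8.8 dz 15.4
0.3 tool dy 18.9 dz 37.2
0.2 tool dy 26.8 dz 60.0
0.1 tool dy 32.3 dz 83.4
0 tool dy 35.5 dz 107.2
-0.02 tool dy 35.9 dz 112.0
```

Converted, 9 mm is 1.8, 107 mm is 21.4.

Call:
{"method": "step_hand", "body": {
  "plan": [
    {"ty":1.8,"tz":3},
    {"ty":2.8,"tz":5.2},
    {"ty":3.8,"tz":7.4},
    {"ty":4.6,"tz":9.8},
    {"ty":5.4,"tz":12},
    {"ty":6,"tz":14.4},
    {"ty":6.4,"tz":16.6},
    {"ty":6.8,"tz":19.2},
    {"ty":7.1,"tz":21.4},
    {"ty":7.1,"tz":21.4}
  ]
}}

```text
clock: 4.05
position: [448.7, 7.6, 144.4]
ee_rot: [0.73, -0.684, -0.0, 0.001]
contact_force: [-3.4, -2.0, 1.0]
gripper_width: 9.9
grasp_force: 61.9
```

Call:
{"method": "step_hand", "body": {
  "plan": [
    {"tz":0.6},
    {"tz":0.6},
    {"tz":0.6}
  ]
}}

```text
clock: 4.35
position: [448.7, 7.6, 144.1]
ee_rot: [0.73, -0.684, 0.0, 0.001]
contact_force: [-11.0, -0.1, 21.5]
gripper_width: 10.0
grasp_force: 64.2
```

Converted, -3 mm is -0.6.

Call:
{"method": "step_hand", "body": {
  "plan": [
    {"tz":-0.6},
    {"tz":-0.6},
    {"tz":-0.6},
    {"tz":-0.6}
  ],
  "jaw": 40
}}

```text
clock: 4.75
position: [449.6, 8.1, 143.4]
ee_rot: [0.729, -0.684, 0.0, -0.0]
contact_force: [0.3, 0.2, 0.5]
gripper_width: 40.1
grasp_force: 0.0
```

Call:
{"method": "step_hand", "body": {
  "plan": [
    {"tz":-8},
    {"tz":-18},
    {"tz":-28},
    {"tz":-38},
    {"tz":-46},
    {"tz":-46}
  ]
}}

```text
clock: 5.35
position: [451.7, 8.3, 379.5]
ee_rot: [0.729, -0.684, 0.004, -0.005]
contact_force: [-0.2, -0.4, -1.1]
gripper_width: 39.9
grasp_force: 0.0
```

```bash
python3 - <<'E'
from h import *
s=arm.read_state()
sc,sd,w=cal("scene"),cal("side"),cal("wrist")
S,D,W=arm.get_image("scene"),arm.get_image("side"),arm.get_image("wrist")
cv2.imwrite("pics/s2.png",S);cv2.imwrite("pics/d2.png",D);cv2.imwrite("pics/w2.png",W)
for n,im in(("s",S),("d",D),("w",W)):
    for c in blobs(im,"green",40): print(n,cen(c).round(1),cv2.contourArea(c))
for c in blobs(W,"red",200): print(cen(c),plane(w,cen(c),145),cv2.minAreaRect(c))
# direct: tool yaw for sockets
print("over sock A (430,349): ",goto([430,349-60,300]))
E
```

```text
s [214.1 264.3] 282.5
s [493.3 231. ] 267.0
s [220.9 223. ] 247.0
s [446.4 205.3] 233.0
d [262.5 416.4] 471.5
d [324.9 389.8] 366.0
d [389.4 217.5] 188.5
d [346.1 207.4] 163.0
w [313.4 400.3] 256.5
[318.38343323 213.5607807 ] [453.66225509   9.79632759 145.        ] ((318.5, 213.5), (109.0, 11.0), 90.0)
over sock A (430,349):  (array([-281.5,    0.7,   72.2]), array([0., 0., 0.]))
```

View pics/s2.png

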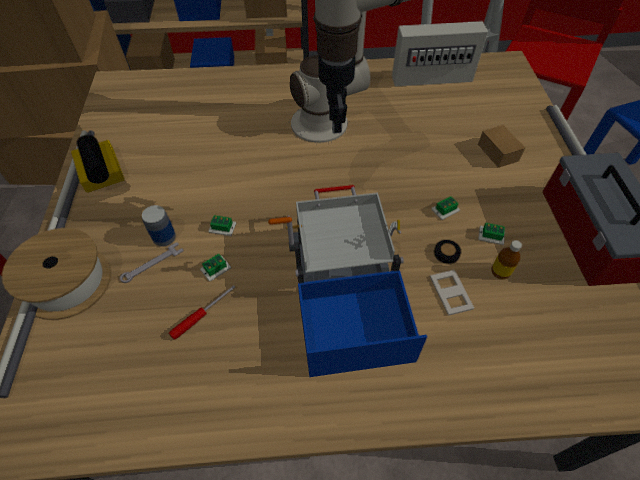

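Converted, 60 mm is 12, -280 mm is -56.

Call:
{"method": "step_hand", "body": {
  "plan": [
    {"tx":-10,"tz":4},
    {"tx":-20,"tz":8},
    {"tx":-30,"tz":12},
    {"tx":-40,"tz":16},
    {"tx":-48,"tz":16},
    {"tx":-56,"tz":16},
    {"tx":-56,"tz":16},
    {"tx":-56,"tz":16}
  ],
  "jaw": 60
}}

```text
clock: 6.3
position: [430.4, 287.7, 290.8]
ee_rot: [0.73, -0.683, 0.0, 0.003]
contact_force: [0.9, 0.8, -1.1]
gripper_width: 59.6
grasp_force: 0.0
```

```bash
cat > look.py <<'E'
from h import *
import sys
# socket: centre by green mask; yaw by minAreaRect of module top (plane z=34)
def look(name,save=True):
    s=arm.read_state(); c=cal("wrist"); im=arm.get_image("wrist"); cv2.imwrite(f"pics/{name}.png",im)
    print("cam",(-c[2].T@c[3]).round(0),"tcp",s["position"].round(1))
    out=[]
    for b in blobs(im,"green",600,9):
        r=cv2.minAreaRect(b); bx=np.array([plane(c,p,34)[:2] for p in cv2.boxPoints(r)])
        e=bx[1]-bx[0],bx[2]-bx[1]; L=[np.linalg.norm(v) for v in e]; l=e[int(np.argmax(L))]
        out.append((cen(b),plane(c,cen(b),34).round(1)))
        print("green",cen(b).round(1),"z34 box centre",bx.mean(0).round(1),"sides",np.round(L,1),"long axis yaw",round(float(np.arctan2(l[1],l[0])),3))
    return c,out
if __name__=="__main__": look(sys.argv[1])
E
python3 look.py w3
```

```text
cam [436. 222. 417.] tcp [430.4 287.7 290.8]
green [312.9 262.5] z34 box centre [430.4 348.5] sides [36.2 58.4] long axis yaw 2.032
```

View pics/w3.png

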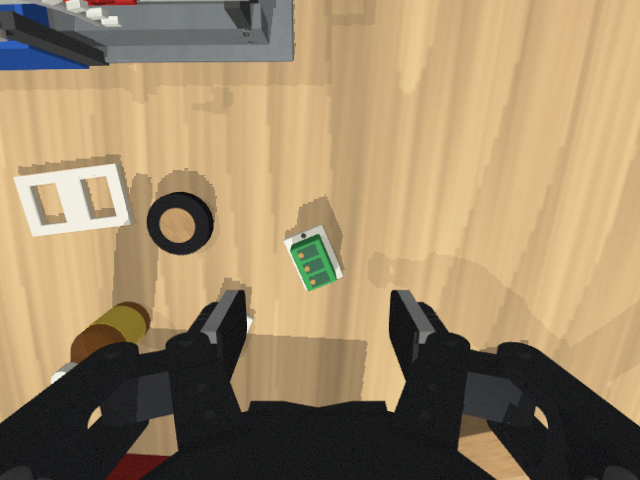

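```bash
python3 -c "
from h import *
print(goto([430.3,349,90],down(3.603)))"
```

```text
(array([-62.6,  -4.2, 201.3]), array([ 0.003, -0.002, -0.397]))
```

Converted, 201 mm is 40.2, 175 mm is 35, -0.397 rad is -7.94.

Call:
{"method": "step_hand", "body": {
  "plan": [
    {"tx":-4,"ty":-0.4,"tz":8,"wz":-2.6},
    {"tx":-8,"ty":-0.8,"tz":17,"wz":-5.2},
    {"tx":-12.52,"ty":-0.84,"tz":26,"wz":-7.94},
    {"tx":-12.52,"ty":-0.84,"tz":35,"wz":-7.94},
    {"tx":-12.52,"ty":-0.84,"tz":40.2,"wz":-7.94},
    {"tx":-12.52,"ty":-0.84,"tz":40.2,"wz":-7.94},
    {"tx":-12.52,"ty":-0.84,"tz":40.2,"wz":-7.94}
  ]
}}

```text
clock: 7.05
position: [432.2, 349.4, 92.9]
ee_rot: [0.85, -0.527, 0.0, 0.0]
contact_force: [1.0, 0.3, 1.0]
gripper_width: 60.3
grasp_force: 0.0
```

```bash
python3 -c "
from h import *
print(goto([430.3,349,28],down(3.603)))"; python3 look.py w4
```

```text
(array([-0.6,  1.9, 64.9]), array([-0.   , -0.001, -0.001]))
cam [462. 290. 219.] tcp [432.2 349.4  92.9]
green [ 87.1 335.1] z34 box centre [532.7 451.1] sides [72.4 34.6] long axis yaw -1.923
green [319.9 268.5] z34 box centre [431.3 348.6] sides [34.6 57.8] long axis yaw 2.057
```

View pics/w4.png

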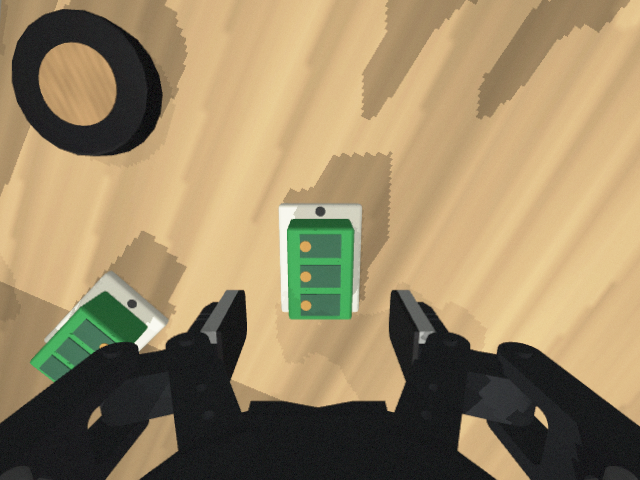

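Converted, 65 mm is 13, 1 mm is 0.2.

Call:
{"method": "step_hand", "body": {
  "plan": [
    {"ty":0.2,"tz":6},
    {"ty":0.2,"tz":11},
    {"ty":0.2,"tz":13},
    {"ty":0.2,"tz":13}
  ]
}}

```text
clock: 7.5
position: [430.9, 349.7, 27.8]
ee_rot: [0.85, -0.527, 0.0, -0.0]
contact_force: [-0.1, 0.1, 0.9]
gripper_width: 60.1
grasp_force: 0.0
```

Call:
{"method": "step_hand", "body": {
  "plan": [
    {},
    {},
    {},
    {}
  ],
  "jaw": 20
}}

```text
clock: 7.9
position: [431.5, 351.0, 29.4]
ee_rot: [0.85, -0.527, 0.0, -0.002]
contact_force: [-0.7, 0.1, 6.3]
gripper_width: 35.0
grasp_force: 61.8
```

Call:
{"method": "step_hand", "body": {
  "plan": [
    {"tz":-4},
    {"tz":-12},
    {"tz":-22},
    {"tz":-32},
    {"tz":-42},
    {"tz":-42}
  ]
}}

```text
clock: 8.5
position: [433.4, 352.5, 246.3]
ee_rot: [0.85, -0.526, 0.002, -0.009]
contact_force: [0.3, 0.6, -0.1]
gripper_width: 35.2
grasp_force: 61.0
```

```bash
python3 - <<'E'
from h import *
yaw=.064; rx=np.array([np.cos(yaw),np.sin(yaw)]);ry=np.array([-rx[1],rx[0]]); h=np.array([688.5,25.2])
for n,(a,b) in {"near+y":(-138,50),"near-y":(-138,-50),"far+y":(-52,50),"far-y":(-52,-50)}.items():
    print(n,(h+a*rx+b*ry).round(1))
p=h-138*rx+50*ry
# long axis along rig x -> tool y along rig y : yaw+pi/2 +- 
for k in(1,-1): print(goto([*p,240],down(yaw+k*np.pi/2)))
E
```

```text
near+y [547.6  66.3]
near-y [554.  -33.5]
far+y [633.4  71.8]
far-y [639.8 -28. ]
(array([307.1,  25.5,   4. ]), array([-0.005,  0.02 ,  1.969]))
(array([307.1,  25.5,   4. ]), array([-0.018, -0.004, -1.172]))
```

```bash
cat > place.py <<'E'
from h import *
import sys
yaw=.064; rx=np.array([np.cos(yaw),np.sin(yaw)]);ry=np.array([-rx[1],rx[0]]); hg=np.array([688.5,25.2])
def slot(a,b,z): return [*(hg+a*rx+b*ry),z]
if __name__=="__main__":
    a,b,z=map(float,sys.argv[1:4]); print(np.round(slot(a,b,z),1)); 
    for k in (0,1): print(*goto(slot(a,b,z),down(yaw+k*np.pi)))
    print("j",arm.read_state()["joints"].round(2))
E
python3 place.py -52 52 250
```

```text
[633.3  73.8 250. ]
[338.6 -54.7  -4.9] [-0.013 -0.021 -2.743]
[338.6 -54.7  -4.9] [-0.015  0.009  0.398]
j [ 0.97  0.27 -0.17  0.   -1.11 -0.51]
```

Call:
{"method": "step_hand", "body": {
  "plan": [
    {"tx":8,"ty":-1.2,"tz":-0.8},
    {"tx":17,"ty":-2.8,"tz":-0.8,"wz":2},
    {"tx":26,"ty":-4.4,"tz":-0.8,"wz":4},
    {"tx":34,"ty":-6,"tz":-0.8,"wz":6},
    {"tx":42,"ty":-7.6,"tz":-0.8,"wz":7.96},
    {"tx":50,"ty":-8.8,"tz":-0.8,"wz":7.96},
    {"tx":59,"ty":-10,"tz":-0.8,"wz":7.96},
    {"tx":67.8,"ty":-10.94,"tz":-0.8,"wz":7.96},
    {"tx":67.8,"ty":-10.94,"tz":-0.8,"wz":7.96},
    {"tx":67.8,"ty":-10.94,"tz":-0.8,"wz":7.96}
  ]
}}

```text
clock: 9.5
position: [630.2, 69.2, 240.3]
ee_rot: [0.728, -0.685, -0.001, 0.001]
contact_force: [-0.8, 0.3, -0.8]
gripper_width: 34.7
grasp_force: 61.0
```

```bash
python3 place.py -52 52 157
```

```text
[633.3  73.8 157. ]
[-4.3 -3.4 83.3] [ 0.000e+00 -3.000e-03  3.138e+00]
[-4.3 -3.4 83.3] [ 0.002  0.    -0.004]
j [ 0.36  0.41  0.02 -0.   -1.19 -0.3 ]
```

Call:
{"method": "step_hand", "body": {
  "plan": [
    {"tx":-0.8,"ty":-0.6,"tz":7},
    {"tx":-0.8,"ty":-0.6,"tz":14},
    {"tx":-0.8,"ty":-0.6,"tz":16.6},
    {"tx":-0.8,"ty":-0.6,"tz":16.6},
    {"tx":-0.8,"ty":-0.6,"tz":16.6}
  ]
}}

```text
clock: 10.0
position: [633.6, 75.5, 159.4]
ee_rot: [0.73, -0.684, 0.001, -0.001]
contact_force: [0.6, -1.5, -1.2]
gripper_width: 34.7
grasp_force: 61.2
```

Call:
{"method": "step_hand", "body": {
  "plan": [
    {},
    {},
    {}
  ],
  "jaw": 58
}}

```text
clock: 10.3
position: [633.5, 74.8, 159.3]
ee_rot: [0.729, -0.684, 0.0, -0.001]
contact_force: [-0.3, -0.9, -0.0]
gripper_width: 58.0
grasp_force: 0.0
```

Call:
{"method": "step_hand", "body": {
  "plan": [
    {"tz":-4},
    {"tz":-12},
    {"tz":-22},
    {"tz":-32},
    {"tz":-40},
    {"tz":-40}
  ]
}}

```text
clock: 10.9
position: [635.3, 74.4, 367.0]
ee_rot: [0.729, -0.684, 0.005, -0.006]
contact_force: [0.3, -0.5, -0.5]
gripper_width: 58.2
grasp_force: 0.0
```

```bash
python3 - <<'E'
from h import *
s=arm.read_state();print(s["joints"].round(2))
sc,sd=cal("scene"),cal("side");S,D=arm.get_image("scene"),arm.get_image("side")
cv2.imwrite("pics/s5.png",S)
for n,im in(("s",S),("d",D)):
    for c in blobs(im,"green",40): print(n,cen(c).round(1),cv2.contourArea(c))
from place import slot
print("slot px",proj(sc,slot(-52,52,155)))
print(tri([ray(sc,(493.3,231)),ray(sd,(262.5,416.4))]),tri([ray(sc,(214.1,264.3)),ray(sd,(346.1,207.4))]))
print(goto([536,457-85,250]))
E
```

```text
[ 0.37  0.35  0.25  0.   -1.45 -0.31]
s [214.1 264.3] 280.0
s [367.5 241.7] 329.5
s [493.3 231. ] 267.0
s [221. 223.] 246.0
d [262.5 416.3] 471.0
d [283. 252.] 214.0
d [389.5 217.5] 191.5
d [345.9 207. ] 169.0
slot px [367.1305222  239.78776252]
(array([536.09239665, 457.48157924,  23.17882453]), np.float64(0.21753123710988398)) (array([ 587.02210071, -329.7220169 ,   22.07111309]), np.float64(0.3263085771364463))
(array([-302.6,   78.6,  110. ]), array([0., 0., 0.]))
```

Socket 1 is in its slot. Next the one at (536, 457), not moved.

Call:
{"method": "step_hand", "body": {
  "plan": [
    {"tx":-9,"ty":2.4},
    {"tx":-18,"ty":4.8},
    {"tx":-27,"ty":7.2,"tz":2},
    {"tx":-36,"ty":9.6,"tz":8},
    {"tx":-44,"ty":11.6,"tz":14},
    {"tx":-52,"ty":13.6,"tz":22},
    {"tx":-60.4,"ty":15.6,"tz":22},
    {"tx":-60.4,"ty":15.6,"tz":22},
    {"tx":-60.4,"ty":15.6,"tz":22}
  ],
  "jaw": 60
}}

```text
clock: 11.9
position: [535.1, 371.9, 245.9]
ee_rot: [0.73, -0.684, -0.0, 0.002]
contact_force: [-0.2, 0.5, 0.4]
gripper_width: 60.4
grasp_force: 0.0
```

```bash
python3 look.py w6
```

```text
cam [540. 306. 372.] tcp [535.1 371.9 245.9]
green [310.8 297.3] z34 box centre [535.7 455.4] sides [61.  37.2] long axis yaw -1.92
```

View pics/w6.png

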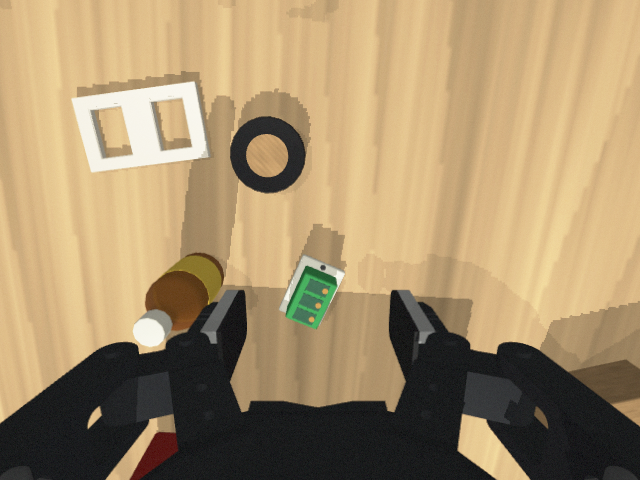

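```bash
python3 -c "
from h import *
sc,sd=cal('scene'),cal('side')
print('bottle cap',tri([ray(sc,(516,246)),ray(sd,(208,370))]))
print('tape',plane(sc,(448,251),15),'can',tri([ray(sc,(155,214)),ray(sd,(396,166))]))
print(goto([536,456.5,100],down(2.79)),goto([536,456.5,28],down(2.79)))"
```

```text
bottle cap (array([657.40794582, 448.30158743, 121.29295701]), np.float64(0.3461144662006984))
tape [588.62540119 316.8527881   15.        ] can (array([ 468.15964182, -478.69696705,  106.55618035]), np.float64(1.1967946006606973))
(array([-85.6,  -5.9, 146.8]), array([ 0.001, -0.002,  0.415])) (array([-85.8,  -6. , 218.8]), array([ 0.001, -0.002,  0.415]))
```

Call:
{"method": "step_hand", "body": {
  "plan": [
    {"tx":-5,"ty":-0.4,"tz":6,"wz":2.8},
    {"tx":-10,"ty":-0.8,"tz":12,"wz":5.6},
    {"tx":-17,"ty":-1.2,"tz":18,"wz":8.3},
    {"tx":-17.14,"ty":-1.2,"tz":25,"wz":8.3},
    {"tx":-17.14,"ty":-1.2,"tz":33,"wz":8.3},
    {"tx":-17.14,"ty":-1.2,"tz":40,"wz":8.3},
    {"tx":-17.14,"ty":-1.2,"tz":43.8,"wz":8.3},
    {"tx":-17.14,"ty":-1.2,"tz":43.8,"wz":8.3},
    {"tx":-17.14,"ty":-1.2,"tz":43.8,"wz":8.3}
  ]
}}

```text
clock: 12.85
position: [538.1, 456.3, 30.2]
ee_rot: [-0.572, 0.82, -0.0, 0.001]
contact_force: [0.4, 0.5, 0.1]
gripper_width: 60.1
grasp_force: 0.0
```

Call:
{"method": "step_hand", "body": {
  "plan": [
    {},
    {},
    {},
    {}
  ],
  "jaw": 20
}}

```text
clock: 13.25
position: [537.9, 458.1, 32.0]
ee_rot: [-0.573, 0.82, 0.0, 0.002]
contact_force: [0.4, 0.2, 6.9]
gripper_width: 34.2
grasp_force: 63.2
```

Call:
{"method": "step_hand", "body": {
  "plan": [
    {"tz":-4},
    {"tz":-12},
    {"tz":-22},
    {"tz":-32},
    {"tz":-44},
    {"tz":-44}
  ]
}}

```text
clock: 13.85
position: [538.8, 458.7, 258.4]
ee_rot: [-0.573, 0.82, 0.001, 0.007]
contact_force: [-0.7, 0.2, 0.2]
gripper_width: 34.5
grasp_force: 62.4
```

```bash
python3 place.py -135 52 250
```

```text
[550.5  68.5 250. ]
[ 362.5 -145.1    4.5] [0.016 0.012 2.726]
[ 362.5 -145.1    4.5] [-0.009  0.012 -0.415]
j [ 0.93  0.52  0.24  0.   -1.28 -1.29]
```

Converted, 362 mm is 72.4, 315 mm is 63, -0.415 rad is -8.3.

Call:
{"method": "step_hand", "body": {
  "plan": [
    {"tx":9,"ty":-3.6,"tz":0.8,"wz":-2},
    {"tx":18,"ty":-7.2,"tz":0.8,"wz":-4},
    {"tx":27,"ty":-10.8,"tz":0.8,"wz":-6},
    {"tx":36,"ty":-14.4,"tz":0.8,"wz":-8.3},
    {"tx":45,"ty":-18,"tz":0.8,"wz":-8.3},
    {"tx":54,"ty":-21.6,"tz":0.8,"wz":-8.3},
    {"tx":63,"ty":-25.2,"tz":0.8,"wz":-8.3},
    {"tx":72.4,"ty":-29,"tz":0.8,"wz":-8.3},
    {"tx":72.4,"ty":-29,"tz":0.8,"wz":-8.3},
    {"tx":72.4,"ty":-29,"tz":0.8,"wz":-8.3}
  ]
}}

```text
clock: 14.85
position: [547.8, 65.9, 245.2]
ee_rot: [0.728, -0.685, -0.0, -0.0]
contact_force: [-0.2, -0.2, -1.7]
gripper_width: 34.7
grasp_force: 62.3
```

```bash
python3 place.py -135 52 157
```

```text
[550.5  68.5 157. ]
[-2.3 -2.8 88.2] [ 1.000e-03 -0.000e+00  3.138e+00]
[-2.3 -2.8 88.2] [ 0.     0.    -0.004]
j [ 0.41  0.26 -0.18 -0.   -1.13 -0.35]
```

Converted, 87 mm is 17.4, 75 mm is 15.

Call:
{"method": "step_hand", "body": {
  "plan": [
    {"tx":-0.4,"ty":-0.6,"tz":8},
    {"tx":-0.4,"ty":-0.6,"tz":15},
    {"tx":-0.4,"ty":-0.6,"tz":17.4},
    {"tx":-0.4,"ty":-0.6,"tz":17.4},
    {"tx":-0.4,"ty":-0.6,"tz":17.4}
  ]
}}

```text
clock: 15.35
position: [551.5, 70.6, 158.9]
ee_rot: [0.73, -0.684, 0.0, -0.0]
contact_force: [0.1, -0.4, -1.0]
gripper_width: 34.5
grasp_force: 62.7
```

Call:
{"method": "step_hand", "body": {
  "plan": [
    {},
    {},
    {}
  ],
  "jaw": 58
}}

```text
clock: 15.65
position: [551.3, 69.6, 158.7]
ee_rot: [0.729, -0.684, 0.0, -0.0]
contact_force: [0.1, -0.3, -0.1]
gripper_width: 58.3
grasp_force: 0.0
```

Call:
{"method": "step_hand", "body": {
  "plan": [
    {"tz":-4},
    {"tz":-12},
    {"tz":-22},
    {"tz":-32},
    {"tz":-40},
    {"tz":-40}
  ]
}}

```text
clock: 16.25
position: [553.4, 69.5, 365.9]
ee_rot: [0.729, -0.684, 0.004, -0.006]
contact_force: [-0.3, -0.1, -1.0]
gripper_width: 58.0
grasp_force: 0.0
```

```bash
python3 - <<'E'
from h import *
sc,sd=cal("scene"),cal("side");S,D=arm.get_image("scene"),arm.get_image("side")
cv2.imwrite("pics/s7.png",S)
for n,im in(("s",S),("d",D)):
    for c in blobs(im,"green",40): print(n,cen(c).round(1),cv2.contourArea(c))
print(goto([446,-318-85,300],down(.064)),goto([446,-318-85,300],down(.064+np.pi)))
E
```

```text
s [214.1 264.3] 283.0
s [367.4 241.7] 332.0
s [221.  222.9] 246.5
s [361.2 216.3] 304.5
d [313.4 258.4] 242.5
d [283.1 252. ] 213.0
d [389.3 217.6] 182.5
d [345.9 207.1] 170.0
(array([465.1, 134.6,  58.4]), array([2.00e-03, 4.00e-03, 3.14e+00])) (array([465.1, 134.6,  58.4]), array([-0.002,  0.001, -0.001]))
```

Call:
{"method": "step_hand", "body": {
  "plan": [
    {"tx":9.2,"ty":2.6},
    {"tx":18.4,"ty":5.2},
    {"tx":27.6,"ty":7.8},
    {"tx":36.8,"ty":10.4},
    {"tx":46,"ty":13.2,"tz":2},
    {"tx":55.2,"ty":16,"tz":5},
    {"tx":64.4,"ty":18.6,"tz":8},
    {"tx":73.6,"ty":21.2,"tz":11.6},
    {"tx":82.8,"ty":24,"tz":11.6},
    {"tx":93,"ty":27,"tz":11.6}
  ],
  "jaw": 60
}}

```text
clock: 17.35
position: [444.6, -401.3, 297.5]
ee_rot: [0.729, -0.684, -0.003, 0.001]
contact_force: [1.3, -0.8, -0.4]
gripper_width: 60.2
grasp_force: 0.0
```

Call:
{"method": "step_hand", "body": {
  "plan": [
    {},
    {}
  ]
}}

```text
clock: 17.55
position: [445.0, -400.8, 297.8]
ee_rot: [0.728, -0.686, -0.002, 0.0]
contact_force: [-0.9, -0.4, 0.1]
gripper_width: 60.0
grasp_force: 0.0
```

```bash
python3 look.py w8
```

```text
cam [ 450. -468.  424.] tcp [ 445.  -400.8  297.8]
green [313.1 275.3] z34 box centre [ 444.2 -320.5] sides [59.  36.3] long axis yaw -1.845
green [191.5 259.7] z34 box centre [ 583.6 -331. ] sides [44.4 54.5] long axis yaw 2.179
```

View pics/w8.png

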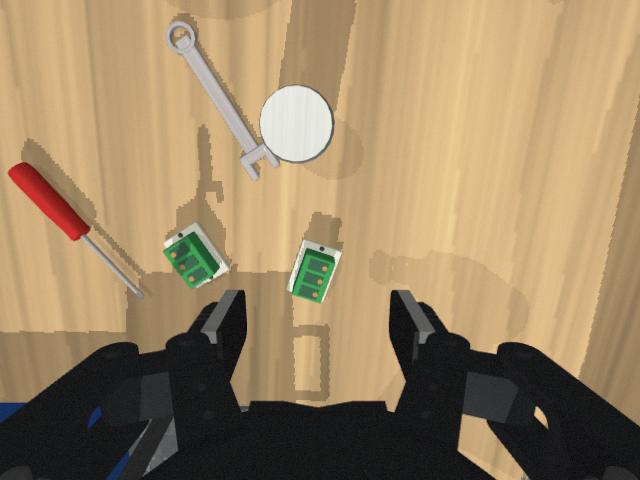

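```bash
python3 -c "
from h import *
print(goto([445,-319.3,29],down(2.868)))"
```

```text
(array([-79.9,  -5.2, 269.6]), array([0.003, 0.002, 0.336]))
```

Call:
{"method": "step_hand", "body": {
  "plan": [
    {"tx":-5.4,"ty":-0.4,"tz":8,"wz":2.4},
    {"tx":-10.8,"ty":-0.8,"tz":16,"wz":4.8},
    {"tx":-16,"ty":-1,"tz":24,"wz":6.72},
    {"tx":-16,"ty":-1,"tz":33,"wz":6.72},
    {"tx":-16,"ty":-1,"tz":41,"wz":6.72},
    {"tx":-16,"ty":-1,"tz":48,"wz":6.72},
    {"tx":-16,"ty":-1,"tz":52.4,"wz":6.72},
    {"tx":-16,"ty":-1,"tz":54,"wz":6.72},
    {"tx":-16,"ty":-1,"tz":54,"wz":6.72},
    {"tx":-16,"ty":-1,"tz":54,"wz":6.72}
  ]
}}

```text
clock: 18.6
position: [447.3, -319.7, 31.5]
ee_rot: [-0.605, 0.796, -0.001, 0.0]
contact_force: [-0.1, -0.0, 0.9]
gripper_width: 60.1
grasp_force: 0.0
```

Call:
{"method": "step_hand", "body": {
  "plan": [
    {},
    {},
    {},
    {}
  ],
  "jaw": 20
}}

```text
clock: 19.0
position: [447.2, -320.2, 32.0]
ee_rot: [-0.604, 0.797, -0.001, 0.001]
contact_force: [-0.2, 1.4, 6.6]
gripper_width: 34.5
grasp_force: 62.0
```

Call:
{"method": "step_hand", "body": {
  "plan": [
    {"tz":-4},
    {"tz":-12},
    {"tz":-22},
    {"tz":-32},
    {"tz":-42},
    {"tz":-52},
    {"tz":-60},
    {"tz":-60}
  ]
}}

```text
clock: 19.8
position: [448.0, -321.3, 337.9]
ee_rot: [-0.604, 0.797, -0.007, 0.003]
contact_force: [0.3, 0.5, -1.0]
gripper_width: 34.8
grasp_force: 61.2
```

```bash
python3 place.py -135 -52 330
```

```text
[557.1 -35.3 330. ]
[-304.8  -27.9    7.4] [-0.008  0.02   2.805]
[-304.8  -27.9    7.4] [-0.014 -0.005 -0.337]
j [-0.33  0.2  -0.03  0.   -1.33  0.05]
```

Converted, -305 mm is -61, -265 mm is -53, -0.337 rad is -6.74.

Call:
{"method": "step_hand", "body": {
  "plan": [
    {"tx":-8,"ty":-0.8,"wz":-1.6},
    {"tx":-17,"ty":-1.6,"wz":-3.4},
    {"tx":-26,"ty":-2.4,"wz":-5},
    {"tx":-35,"ty":-3.2,"wz":-6.74},
    {"tx":-44,"ty":-4,"wz":-6.74},
    {"tx":-53,"ty":-4.8,"tz":1.4,"wz":-6.74},
    {"tx":-61,"ty":-5.6,"tz":1.4,"wz":-6.74},
    {"tx":-61,"ty":-5.6,"tz":1.4,"wz":-6.74},
    {"tx":-61,"ty":-5.6,"tz":1.4,"wz":-6.74}
  ]
}}

```text
clock: 20.7
position: [555.1, -32.9, 322.2]
ee_rot: [0.73, -0.684, -0.001, 0.001]
contact_force: [-0.3, 0.1, -0.9]
gripper_width: 34.9
grasp_force: 61.1
```

```bash
python3 place.py -135 -52 159
```

```text
[557.1 -35.3 159. ]
[  2.5  -2.2 163.2] [-0.00e+00  3.00e-03 -3.14e+00]
[  2.5  -2.2 163.2] [0.002 0.    0.002]
j [ 0.23  0.22 -0.04 -0.   -1.31 -0.17]
```

Careful with the scale: shifts go in units of 5 mm and turns go in units of 0.05 rad. That gives: -2 mm is -0.4, 162 mm is 32.4.

Call:
{"method": "step_hand", "body": {
  "plan": [
    {"tx":0.5,"ty":-0.4,"tz":8},
    {"tx":0.5,"ty":-0.4,"tz":16},
    {"tx":0.5,"ty":-0.4,"tz":23},
    {"tx":0.5,"ty":-0.4,"tz":29},
    {"tx":0.5,"ty":-0.4,"tz":32},
    {"tx":0.5,"ty":-0.4,"tz":32.4},
    {"tx":0.5,"ty":-0.4,"tz":32.4}
  ]
}}

```text
clock: 21.4
position: [557.5, -37.2, 161.5]
ee_rot: [0.729, -0.685, 0.0, 0.0]
contact_force: [0.1, -0.4, -0.6]
gripper_width: 34.5
grasp_force: 61.1
```

Call:
{"method": "step_hand", "body": {
  "plan": [
    {},
    {},
    {}
  ],
  "jaw": 58
}}

```text
clock: 21.7
position: [558.2, -36.1, 162.5]
ee_rot: [0.729, -0.684, 0.001, -0.001]
contact_force: [-0.5, -0.0, -0.3]
gripper_width: 58.4
grasp_force: 0.0
```

Call:
{"method": "step_hand", "body": {
  "plan": [
    {"tz":-4},
    {"tz":-12},
    {"tz":-22},
    {"tz":-32},
    {"tz":-40},
    {"tz":-40}
  ]
}}

```text
clock: 22.3
position: [559.8, -36.4, 369.5]
ee_rot: [0.73, -0.684, 0.005, -0.006]
contact_force: [1.2, 0.5, -0.3]
gripper_width: 58.0
grasp_force: 0.0
```

```bash
python3 - <<'E'
from h import *
sc,sd=cal("scene"),cal("side");S,D=arm.get_image("scene"),arm.get_image("side")
for n,im in(("s",S),("d",D)):
    for c in blobs(im,"green",40): print(n,cen(c).round(1),cv2.contourArea(c))
print(goto([586,-330-80,300],down(.064+np.pi)))
E
```

```text
s [214.1 264.3] 282.5
s [367.4 241.7] 333.0
s [320.5 220.7] 298.0
s [361.2 216.2] 305.5
d [313.5 258.4] 241.5
d [283.2 252.4] 202.0
d [323.9 233.7] 234.0
d [345.9 207. ] 171.0
(array([375.2,  -4.2,  62.4]), array([-0.003,  0.001,  0.   ]))
```

Call:
{"method": "step_hand", "body": {
  "plan": [
    {"tx":9},
    {"tx":18,"ty":-0.2},
    {"tx":27,"ty":-0.4},
    {"tx":36,"ty":-0.4},
    {"tx":45,"ty":-0.6,"tz":2},
    {"tx":54,"ty":-0.6,"tz":5},
    {"tx":64,"ty":-0.8,"tz":9},
    {"tx":75,"ty":-0.8,"tz":12.4},
    {"tx":75,"ty":-0.8,"tz":12.4},
    {"tx":75,"ty":-0.8,"tz":12.4}
  ],
  "jaw": 60
}}

```text
clock: 23.4
position: [584.4, -411.5, 295.1]
ee_rot: [0.728, -0.685, -0.003, 0.001]
contact_force: [0.4, 0.2, -0.5]
gripper_width: 59.7
grasp_force: 0.0
```

```bash
python3 look.py w9; python3 -c "
from h import *
print(goto([586,-330,29],down(2.18+np.pi/2)))"
```

```text
cam [ 590. -478.  421.] tcp [ 584.4 -411.5  295.1]
green [308.9 275.6] z34 box centre [ 587.7 -331.2] sides [38.2 58.6] long axis yaw 2.178
(array([-79.5,  -6.9, 268.3]), array([ 0.003,  0.003, -0.546]))
```

View pics/w9.png

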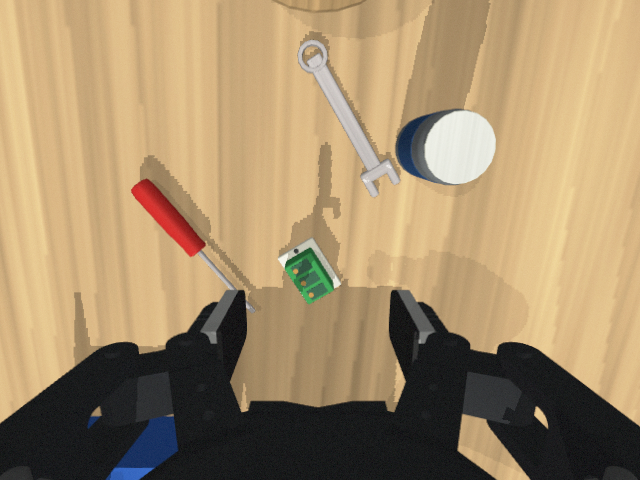

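```bash
python3 -c "
from h import *
c=cal('wrist')
p=plane(c,(255,309),10);q=np.array([587,-330.5]);a=2.178+np.pi/2
d=p[:2]-q;print(p,d@[np.cos(a),np.sin(a)],d@[-np.sin(a),np.cos(a)])
print(goto([587,-330.7,29],down(a)))"
```

```text
[ 653.98897048 -272.60390341   10.        ] -88.04843557642484 -9.324867776746252
(array([-78.8,  -7.8, 268.3]), array([ 0.003,  0.003, -0.544]))
```

88 mm away, so it clears.

Converted, 268 mm is 53.6, 262 mm is 52.4, -0.544 rad is -10.88.

Call:
{"method": "step_hand", "body": {
  "plan": [
    {"tx":-4,"ty":-0.4,"tz":8,"wz":-2.8},
    {"tx":-8,"ty":-0.8,"tz":16,"wz":-5.6},
    {"tx":-12,"ty":-1.2,"tz":24,"wz":-8.4},
    {"tx":-15.8,"ty":-1.6,"tz":33,"wz":-10.88},
    {"tx":-15.8,"ty":-1.6,"tz":41,"wz":-10.88},
    {"tx":-15.8,"ty":-1.6,"tz":48,"wz":-10.88},
    {"tx":-15.8,"ty":-1.6,"tz":52.4,"wz":-10.88},
    {"tx":-15.8,"ty":-1.6,"tz":53.6,"wz":-10.88},
    {"tx":-15.8,"ty":-1.6,"tz":53.6,"wz":-10.88},
    {"tx":-15.8,"ty":-1.6,"tz":53.6,"wz":-10.88}
  ],
  "jaw": 58
}}

```text
clock: 24.45
position: [590.0, -330.5, 33.6]
ee_rot: [0.887, -0.462, 0.002, -0.0]
contact_force: [0.0, -0.5, -0.0]
gripper_width: 58.1
grasp_force: 0.0
```

Call:
{"method": "step_hand", "body": {
  "plan": [
    {},
    {},
    {},
    {}
  ],
  "jaw": 20
}}

```text
clock: 24.85
position: [589.7, -331.1, 33.6]
ee_rot: [0.886, -0.463, 0.002, -0.0]
contact_force: [-0.5, 2.2, 7.0]
gripper_width: 34.6
grasp_force: 62.2
```

Call:
{"method": "step_hand", "body": {
  "plan": [
    {"tz":-4},
    {"tz":-12},
    {"tz":-22},
    {"tz":-32},
    {"tz":-42},
    {"tz":-52},
    {"tz":-62},
    {"tz":-66},
    {"tz":-66}
  ]
}}

```text
clock: 25.75
position: [589.1, -331.4, 366.6]
ee_rot: [0.886, -0.463, 0.005, -0.001]
contact_force: [-0.4, 0.1, -0.4]
gripper_width: 34.9
grasp_force: 61.4
```

```bash
python3 place.py -52 -52 350
```

```text
[639.9 -30.  350. ]
[-218.5 -213.7   16. ] [ 0.008 -0.01  -2.598]
[-218.5 -213.7   16. ] [-0.007 -0.006  0.544]
j [-0.27  0.43  0.36  0.   -1.5   0.88]
```

Call:
{"method": "step_hand", "body": {
  "plan": [
    {"tx":-6,"ty":-5.8,"wz":2},
    {"tx":-12.4,"ty":-12.2,"wz":4},
    {"tx":-18.8,"ty":-18.4,"wz":6},
    {"tx":-25.2,"ty":-24.6,"wz":8.4},
    {"tx":-31.6,"ty":-30.8,"wz":10.88},
    {"tx":-38,"ty":-37,"wz":10.88},
    {"tx":-43.6,"ty":-42.8,"tz":1.6,"wz":10.88},
    {"tx":-43.6,"ty":-42.8,"tz":1.6,"wz":10.88},
    {"tx":-43.6,"ty":-42.8,"tz":1.6,"wz":10.88}
  ]
}}

```text
clock: 26.65
position: [639.1, -28.7, 351.3]
ee_rot: [0.73, -0.684, -0.001, 0.001]
contact_force: [0.6, -0.2, -0.9]
gripper_width: 34.6
grasp_force: 61.4
```

```bash
python3 place.py -52 -52 160
```

```text
[639.9 -30.  160. ]
[  1.4  -1.5 191.3] [ 0.     0.006 -3.14 ]
[  1.4  -1.5 191.3] [ 0.004 -0.     0.002]
j [ 0.21  0.37  0.23 -0.   -1.44 -0.14]
```

Converted, 190 mm is 38, 175 mm is 35.

Call:
{"method": "step_hand", "body": {
  "plan": [
    {"tx":0.28,"ty":-0.3,"tz":8},
    {"tx":0.28,"ty":-0.3,"tz":16},
    {"tx":0.28,"ty":-0.3,"tz":23},
    {"tx":0.28,"ty":-0.3,"tz":30},
    {"tx":0.28,"ty":-0.3,"tz":35},
    {"tx":0.28,"ty":-0.3,"tz":38},
    {"tx":0.28,"ty":-0.3,"tz":38},
    {"tx":0.28,"ty":-0.3,"tz":38}
  ]
}}

```text
clock: 27.45
position: [641.2, -32.1, 163.6]
ee_rot: [0.729, -0.685, 0.0, 0.0]
contact_force: [1.1, 0.6, -0.9]
gripper_width: 34.9
grasp_force: 61.3
```

Call:
{"method": "step_hand", "body": {
  "plan": [
    {},
    {},
    {}
  ],
  "jaw": 58
}}

```text
clock: 27.75
position: [641.5, -30.9, 164.2]
ee_rot: [0.729, -0.684, 0.0, -0.001]
contact_force: [0.0, 0.4, 0.6]
gripper_width: 57.9
grasp_force: 0.0
```

Call:
{"method": "step_hand", "body": {
  "plan": [
    {"tz":-4},
    {"tz":-12},
    {"tz":-22},
    {"tz":-32},
    {"tz":-38},
    {"tz":-38}
  ]
}}

```text
clock: 28.35
position: [642.8, -31.1, 360.5]
ee_rot: [0.729, -0.684, 0.005, -0.005]
contact_force: [0.8, -0.2, 1.1]
gripper_width: 58.1
grasp_force: 0.0
```

```bash
python3 -c "
from h import *
print(goto([450,9.5,330],down(.064+np.pi)))"
```

```text
(array([-52.9, 190.2,  28.1]), array([-0.013, -0.   ,  0.   ]))
```

Check the tray and move to above the bar.

Converted, 190 mm is 38, 143 mm is 28.6.

Call:
{"method": "step_hand", "body": {
  "plan": [
    {"tx":-2.6,"ty":9.6},
    {"tx":-5.2,"ty":19},
    {"tx":-8,"ty":28.6},
    {"tx":-10.6,"ty":38,"tz":5.6},
    {"tx":-10.6,"ty":38,"tz":5.6},
    {"tx":-10.6,"ty":38,"tz":5.6}
  ],
  "jaw": 40
}}

```text
clock: 28.95
position: [446.5, 9.7, 324.8]
ee_rot: [0.73, -0.684, -0.0, 0.0]
contact_force: [0.4, 0.4, 0.6]
gripper_width: 40.1
grasp_force: 0.0
```

```bash
python3 - <<'E'
from h import *
sc=cal("scene");S=arm.get_image("scene");c=cal("wrist");W=arm.get_image("wrist")
for b in blobs(S,"green",40): print(cen(b).round(1))
for b in blobs(W,"red",200): print(cen(b),plane(c,cen(b),145),cv2.minAreaRect(b))
cv2.imwrite("pics/s10.png",cv2.resize(S[150:390,240:480],(600,600)))
print(goto([449.5,9.5,144],down(.064+np.pi)))
E
```

```text
[325.6 246.8]
[367.5 241.6]
[320.5 220.7]
[361.1 216.2]
[317.94120323 220.49755487] [448.54648929   7.0405716  145.        ] ((317.5, 221.5), (125.0, 13.0), 90.0)
(array([  0.6,   0.4, 182.2]), array([-0.002,  0.   ,  0.   ]))
```

View pics/s10.png

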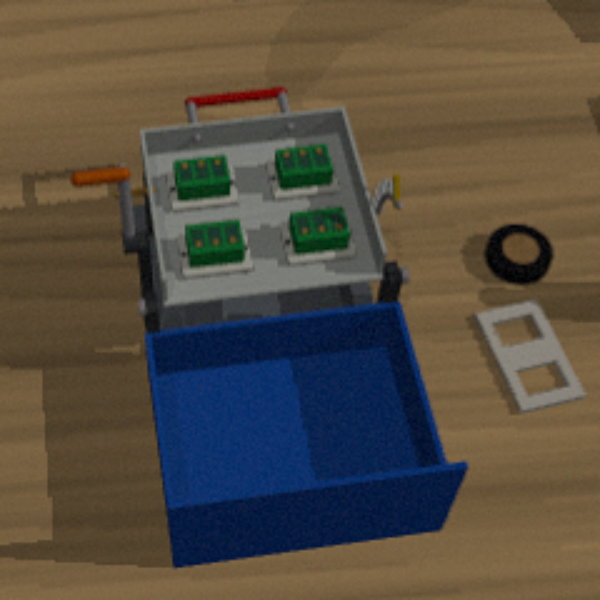

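Call:
{"method": "step_hand", "body": {
  "plan": [
    {"tz":9},
    {"tz":18},
    {"tz":26},
    {"tz":33},
    {"tz":36.4},
    {"tz":36.4},
    {"tz":36.4}
  ]
}}

```text
clock: 29.75
position: [450.2, 10.1, 143.8]
ee_rot: [0.729, -0.684, 0.0, -0.0]
contact_force: [0.9, -0.5, -1.0]
gripper_width: 40.0
grasp_force: 0.0
```

Call:
{"method": "step_hand", "body": {
  "plan": [
    {},
    {},
    {},
    {},
    {},
    {}
  ],
  "jaw": 0
}}

```text
clock: 30.35
position: [448.5, 10.1, 144.6]
ee_rot: [0.73, -0.684, 0.0, -0.001]
contact_force: [-2.9, 0.5, 6.6]
gripper_width: 9.7
grasp_force: 58.6
```

```bash
python3 - <<'E'
import numpy as np
f=lambda a:np.array([-240*np.cos(a)+20*np.sin(a),240*np.sin(a)+20*np.cos(a)])
for a in np.arange(.05,1.08,.05): print(a.round(2),-(f(a)-f(0)).round(1))
print(1.047,-(f(1.047)-f(0)).round(1))
E
```

```text
0.05 [ -1.3 -12. ]
0.1 [ -3.2 -23.9]
0.15 [ -5.7 -35.6]
0.2 [ -8.8 -47.3]
0.25 [-12.4 -58.8]
0.3 [-16.6 -70. ]
0.35 [-21.4 -81.1]
0.4 [-26.7 -91.9]
0.45 [ -32.6 -102.4]
0.5 [ -39.  -112.6]
0.55 [ -45.8 -122.5]
0.6 [ -53.2 -132. ]
0.65 [ -61.  -141.2]
0.7 [ -69.3 -149.9]
0.75 [ -78.  -158.2]
0.8 [ -87.1 -166.1]
0.85 [ -96.6 -173.5]
0.9 [-106.5 -180.4]
0.95 [-116.7 -186.9]
1.0 [-127.2 -192.8]
1.05 [-137.9 -198.1]
1.047 [-137.3 -197.8]
```

Call:
{"method": "step_hand", "body": {
  "plan": [
    {"ty":-0.2,"tz":-2.4},
    {"ty":-0.6,"tz":-4.8},
    {"ty":-1.2,"tz":-7.2},
    {"ty":-1.8,"tz":-9.4},
    {"ty":-2.5,"tz":-11.8},
    {"ty":-3.3,"tz":-14},
    {"ty":-4.3,"tz":-16.2},
    {"ty":-5.3,"tz":-18.4},
    {"ty":-6.5,"tz":-20.5},
    {"ty":-7.8,"tz":-22.5}
  ]
}}

```text
clock: 31.35
position: [484.2, 12.3, 254.7]
ee_rot: [0.729, -0.684, -0.003, 0.003]
contact_force: [-9.7, 3.2, -3.0]
gripper_width: 9.7
grasp_force: 58.6
```

```bash
python3 - <<'E'
import numpy as np
f=lambda a:np.array([-240*np.cos(a)+20*np.sin(a),240*np.sin(a)+20*np.cos(a)])
for a in (.55,.6,.65,.7,.75,.8,.85,.9,.95,1,1.047): print(round(a,2),-(f(a)-f(.5)).round(1))
E
```

```text
0.55 [-6.9 -9.9]
0.6 [-14.2 -19.4]
0.65 [-22.1 -28.6]
0.7 [-30.4 -37.3]
0.75 [-39.1 -45.6]
0.8 [-48.2 -53.5]
0.85 [-57.7 -60.9]
0.9 [-67.5 -67.8]
0.95 [-77.7 -74.2]
1 [-88.2 -80.1]
1.05 [-98.3 -85.2]
```

Converted, -88 mm is -17.6, -80 mm is -16.

Call:
{"method": "step_hand", "body": {
  "plan": [
    {"ty":-1.4,"tz":-2},
    {"ty":-2.8,"tz":-3.9},
    {"ty":-4.4,"tz":-5.7},
    {"ty":-6.1,"tz":-7.5},
    {"ty":-7.8,"tz":-9.1},
    {"ty":-9.6,"tz":-10.7},
    {"ty":-11.5,"tz":-12.2},
    {"ty":-13.5,"tz":-13.6},
    {"ty":-15.5,"tz":-14.8},
    {"ty":-17.6,"tz":-16}
  ]
}}

```text
clock: 32.35
position: [571.5, 18.2, 340.4]
ee_rot: [0.73, -0.684, -0.002, 0.002]
contact_force: [-15.6, 6.7, 15.0]
gripper_width: 9.6
grasp_force: 59.0
```

Call:
{"method": "step_hand", "body": {
  "plan": [
    {"ty":-1,"tz":-0.5},
    {"ty":-2,"tz":-1},
    {"ty":-2,"tz":-1},
    {"ty":-2,"tz":-1},
    {"ty":-2,"tz":-1},
    {"ty":-2,"tz":-1},
    {"ty":-2,"tz":-1},
    {"ty":-2,"tz":-1},
    {"ty":-2,"tz":-1},
    {"ty":-2,"tz":-1}
  ]
}}

```text
clock: 33.35
position: [583.0, 19.0, 346.7]
ee_rot: [0.73, -0.684, 0.0, -0.001]
contact_force: [-12.3, 6.7, 14.4]
gripper_width: 9.7
grasp_force: 58.9
```

```bash
python3 - <<'E'
from h import *
p=arm.read_state()["position"];print(np.degrees(np.arctan2(p[2]+2-125,np.hypot(688.5-p[0],25.2-p[1]))-np.arctan2(20,240)))
sc=cal("scene");S=arm.get_image("scene");D=arm.get_image("side")
for b in blobs(S,"green",20): print(cen(b).round(1),cv2.contourArea(b))
cv2.imwrite("pics/s11.png",np.hstack([cv2.resize(S[150:390,250:450],(400,480)),cv2.resize(D[150:350,170:370],(400,480))]))
E
```

```text
59.950122165612825
[334.2 307.8] 267.5
[369.6 303.5] 280.5
```

View pics/s11.png

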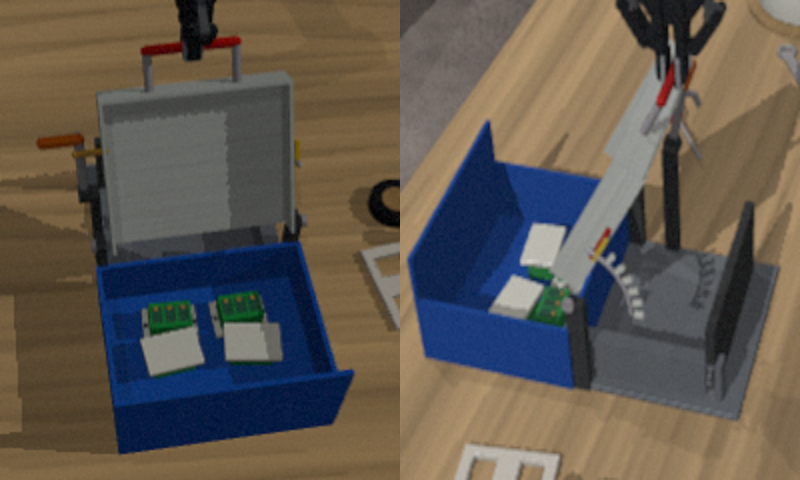

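Call:
{"method": "step_hand", "body": {
  "plan": [
    {},
    {},
    {},
    {},
    {},
    {},
    {},
    {},
    {},
    {}
  ]
}}

```text
clock: 34.45
position: [583.0, 19.0, 346.7]
ee_rot: [0.73, -0.684, 0.0, -0.001]
contact_force: [-13.3, 5.8, 13.5]
gripper_width: 9.8
grasp_force: 58.9
```

Call:
{"method": "step_hand", "body": {
  "plan": [
    {"ty":2,"tz":1},
    {"ty":4.1,"tz":2.2},
    {"ty":6.1,"tz":3.5},
    {"ty":8.1,"tz":4.8},
    {"ty":10,"tz":6.4},
    {"ty":11.8,"tz":8},
    {"ty":13.5,"tz":9.6},
    {"ty":15.2,"tz":11.4},
    {"ty":16.8,"tz":13.2},
    {"ty":19.6,"tz":17}
  ]
}}

```text
clock: 35.45
position: [488.1, 12.7, 261.5]
ee_rot: [0.73, -0.684, 0.002, -0.003]
contact_force: [-6.1, 3.0, 8.1]
gripper_width: 9.6
grasp_force: 61.8
```

```bash
python3 - <<'E'
import numpy as np
f=lambda a:np.array([-240*np.cos(a)+20*np.sin(a),240*np.sin(a)+20*np.cos(a)])
for a in (.45,.4,.35,.3,.25,.2,.15,.1,.05,0): print(round(a,2),-(f(a)-f(.5)).round(1))
E
```

```text
0.45 [ 6.4 10.2]
0.4 [12.2 20.7]
0.35 [17.6 31.5]
0.3 [22.3 42.6]
0.25 [26.6 53.9]
0.2 [30.2 65.3]
0.15 [33.3 77. ]
0.1 [35.8 88.8]
0.05 [ 37.7 100.6]
0 [ 39.  112.6]
```

Converted, 112.5 mm is 22.5, 100.5 mm is 20.1.

Call:
{"method": "step_hand", "body": {
  "plan": [
    {"ty":1.3,"tz":2},
    {"ty":2.4,"tz":4.1},
    {"ty":3.5,"tz":6.3},
    {"ty":4.5,"tz":8.5},
    {"ty":5.3,"tz":10.8},
    {"ty":6,"tz":13},
    {"ty":6.7,"tz":15.4},
    {"ty":7.2,"tz":17.8},
    {"ty":7.5,"tz":20.1},
    {"ty":7.8,"tz":22.5}
  ]
}}

```text
clock: 36.45
position: [448.6, 10.0, 144.8]
ee_rot: [0.73, -0.684, 0.001, -0.001]
contact_force: [-8.3, 4.0, 18.7]
gripper_width: 9.8
grasp_force: 69.6
```

Call:
{"method": "step_hand", "body": {
  "plan": [
    {},
    {"tz":0.6},
    {"tz":0.6},
    {"tz":0.6}
  ]
}}

```text
clock: 36.85
position: [448.5, 9.9, 144.1]
ee_rot: [0.73, -0.684, 0.001, 0.0]
contact_force: [-11.1, 3.3, 20.7]
gripper_width: 9.5
grasp_force: 68.5
```

Call:
{"method": "step_hand", "body": {
  "plan": [
    {"tz":-0.6},
    {"tz":-0.6},
    {"tz":-0.6},
    {"tz":-0.6}
  ],
  "jaw": 40
}}

```text
clock: 37.25
position: [448.8, 9.9, 143.5]
ee_rot: [0.729, -0.684, 0.0, -0.0]
contact_force: [-0.2, 0.1, 0.1]
gripper_width: 39.8
grasp_force: 0.0
```

Call:
{"method": "step_hand", "body": {
  "plan": [
    {"tz":-9},
    {"tz":-19},
    {"tz":-29},
    {"tz":-38},
    {"tz":-38},
    {"tz":-38}
  ]
}}

```text
clock: 37.85
position: [448.5, 10.0, 333.9]
ee_rot: [0.729, -0.684, 0.0, -0.001]
contact_force: [0.4, 0.4, -1.0]
gripper_width: 40.0
grasp_force: 0.0
```

```bash
python3 - <<'E'
from h import *
from place import *
sc,sd=cal("scene"),cal("side");S,D=arm.get_image("scene"),arm.get_image("side")
o=[min(blobs(im,"orange",10),key=lambda b:np.linalg.norm(cen(b)-q)) for im,q in((S,(281,219)),(D,(313,180)))]
p,e=tri([ray(sc,cen(o[0])),ray(sd,cen(o[1]))]);d=p[:2]-hg;print(p,e,"rig",d@rx,d@ry,[cv2.boundingRect(b) for b in o])
t=slot(-77,-160,340);print(t,goto(t,down(yaw+np.pi)))
for b in blobs(S,"green",20): print(cen(b))
E
```

```text
[ 620.61432566 -131.72230516  240.30436303] 0.11720349232498312 rig -77.78286482597593 -152.25932016329048 [(270, 217, 22, 6), (310, 175, 8, 12)]
[np.float64(621.8906531052968), np.float64(-139.39706834042062), 340] (array([ 159.9, -164.4,   -8.6]), array([ 0.003, -0.   , -0.   ]))
[334.23134328 307.85199005]
[369.54129531 303.55377302]
```

Call:
{"method": "step_hand", "body": {
  "plan": [
    {"tx":6.4,"ty":-6.6,"tz":-1.6},
    {"tx":12.8,"ty":-13.2,"tz":-1.6},
    {"tx":19.2,"ty":-19.8,"tz":-1.6},
    {"tx":25.6,"ty":-26.4,"tz":-1.6},
    {"tx":32,"ty":-32.8,"tz":-1.6},
    {"tx":32,"ty":-32.8,"tz":-1.6},
    {"tx":32,"ty":-32.8,"tz":-1.6}
  ],
  "jaw": 45
}}

```text
clock: 38.65
position: [622.0, -140.0, 337.6]
ee_rot: [0.729, -0.685, -0.002, 0.002]
contact_force: [-0.7, -0.3, 0.8]
gripper_width: 45.0
grasp_force: 0.0
```

```bash
python3 - <<'E'
from h import *
from place import *
c=cal("wrist");W=arm.get_image("wrist");cv2.imwrite("pics/w12.png",W);print(arm.read_state()["position"])
for b in blobs(W,"orange",100):
    p=plane(c,cen(b),238);d=p[:2]-hg;print(cen(b),p,d@rx,d@ry,cv2.minAreaRect(b))
print(goto(slot(-77.5,-160,235),down(yaw+np.pi)))
E
```

```text
[ 621.57612615 -139.3067021   339.0905993 ]
[317.8424585 256.9753915] [ 620.9309603  -135.23010041  238.        ] -77.69122409750943 -155.78018468771478 ((318.0, 257.5), (79.0, 20.0), 90.0)
(array([ 1.000e-01, -2.000e-01,  1.041e+02]), array([ 0.004,  0.   , -0.   ]))
```

View pics/w12.png

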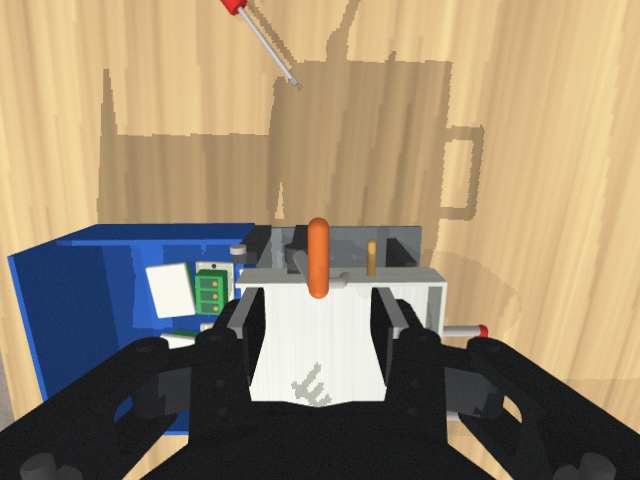

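Call:
{"method": "step_hand", "body": {
  "plan": [
    {"tz":8},
    {"tz":16},
    {"tz":20.8},
    {"tz":20.8},
    {"tz":20.8}
  ]
}}

```text
clock: 39.2
position: [622.0, -138.7, 238.8]
ee_rot: [0.73, -0.684, 0.001, -0.0]
contact_force: [0.2, 0.1, 1.1]
gripper_width: 44.9
grasp_force: 0.0
```

Call:
{"method": "step_hand", "body": {
  "plan": [
    {},
    {},
    {},
    {},
    {},
    {}
  ],
  "jaw": 0
}}

```text
clock: 39.8
position: [622.6, -139.3, 239.7]
ee_rot: [0.73, -0.684, 0.001, -0.001]
contact_force: [-2.7, 1.5, 6.2]
gripper_width: 12.0
grasp_force: 58.7
```

```bash
python3 - <<'E'
from h import *
from place import *
p=arm.read_state()["position"];d=p[:2]-hg;print(d@rx,d@ry,p[2])
t0=1.365
for t in np.linspace(t0,0,11)[1:]: print(round(t,2),round(85*(np.cos(t)-np.cos(t0)),1),round(85*(np.sin(t0)-np.sin(t)),1))
E
```

```text
-76.30485156544276 -159.93533704210952 239.65562289289508
1.23 11.2 3.1
1.09 21.8 7.8
0.96 31.7 13.8
0.82 40.7 21.1
0.68 48.6 29.6
0.55 55.3 39.1
0.41 60.6 49.4
0.27 64.5 60.3
0.14 66.8 71.6
0.0 67.6 83.2
```

Call:
{"method": "step_hand", "body": {
  "plan": [
    {"ty":2.2,"tz":0.6},
    {"ty":4.4,"tz":1.6},
    {"ty":6.4,"tz":2.8},
    {"ty":8.2,"tz":4.2},
    {"ty":9.8,"tz":6},
    {"ty":11,"tz":7.8},
    {"ty":12.2,"tz":9.8},
    {"ty":12.9,"tz":12},
    {"ty":13.4,"tz":14.4},
    {"ty":13.6,"tz":16.6}
  ]
}}

```text
clock: 40.8
position: [554.4, -143.9, 154.3]
ee_rot: [0.729, -0.684, 0.001, -0.0]
contact_force: [-1.6, 1.6, 7.9]
gripper_width: 12.1
grasp_force: 72.4
```

Call:
{"method": "step_hand", "body": {
  "plan": [
    {"tz":0.6},
    {"tz":1},
    {"tz":1},
    {"tz":1}
  ]
}}

```text
clock: 41.2
position: [554.1, -143.8, 148.6]
ee_rot: [0.729, -0.684, -0.0, 0.0]
contact_force: [2.7, -2.2, -2.7]
gripper_width: 11.7
grasp_force: 72.7
```

Converted, 7 mm is 1.4, 4 mm is 0.8.

Call:
{"method": "step_hand", "body": {
  "plan": [
    {"tz":0.8},
    {"tz":1.4},
    {"tz":1.4},
    {"tz":1.4}
  ]
}}

```text
clock: 41.6
position: [554.3, -144.0, 147.4]
ee_rot: [0.73, -0.683, 0.001, 0.0]
contact_force: [-7.4, 3.3, 22.9]
gripper_width: 11.8
grasp_force: 75.3
```

```bash
python3 - <<'E'
from h import *
from place import *
sd=cal("side");sc=cal("scene");S=arm.get_image("scene");cv2.imwrite("pics/s13.png",cv2.resize(S[180:300,230:390],(800,600)))
for t in(0,.07,.15): print(t,proj(sc,slot(-60-85*np.cos(t),-176,153+85*np.sin(t))))
for b in blobs(S,"orange",8): print(cen(b),cv2.boundingRect(b))
E
```

```text
0 [272.14348208 221.45057032]
0.07 [271.93467605 220.05778616]
0.15 [271.71045852 218.6157896 ]
```

View pics/s13.png

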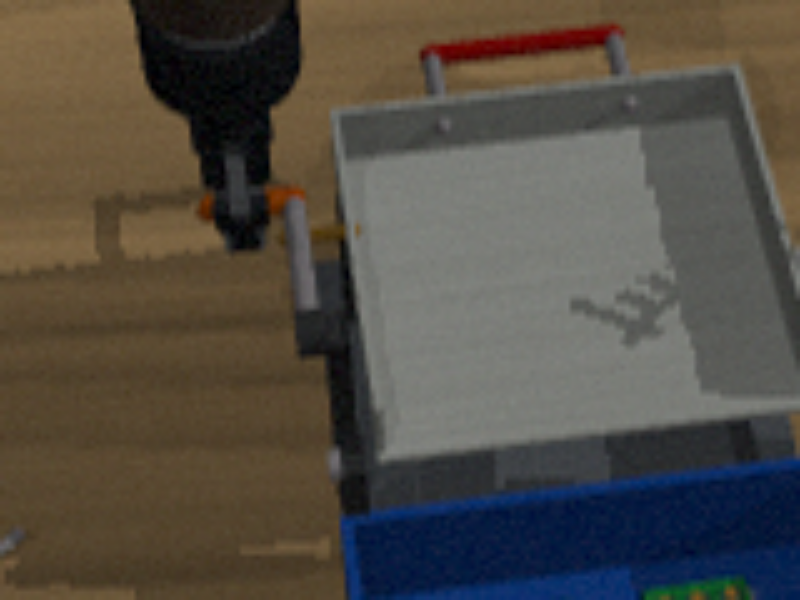

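Call:
{"method": "step_hand", "body": {
  "plan": [
    {"tz":-1},
    {"tz":-1},
    {"tz":-1},
    {"tz":-1}
  ],
  "jaw": 45
}}

```text
clock: 42.05
position: [553.6, -143.6, 146.4]
ee_rot: [0.729, -0.684, -0.001, 0.001]
contact_force: [-0.4, 0.3, 0.9]
gripper_width: 45.2
grasp_force: 0.0
```

Call:
{"method": "step_hand", "body": {
  "plan": [
    {"tz":-4},
    {"tz":-12},
    {"tz":-22},
    {"tz":-32},
    {"ty":12,"tz":-40},
    {"ty":12,"tz":-40}
  ]
}}

```text
clock: 42.65
position: [493.4, -147.8, 350.4]
ee_rot: [0.729, -0.684, 0.002, -0.001]
contact_force: [0.9, 0.4, 0.8]
gripper_width: 44.8
grasp_force: 0.0
```

Call:
{"method": "step_hand", "body": {
  "plan": [
    {"ty":10,"tz":-2},
    {"ty":20,"tz":-2},
    {"ty":20,"tz":-2},
    {"ty":20,"tz":-2}
  ]
}}

```text
clock: 43.05
position: [393.8, -154.0, 357.6]
ee_rot: [0.729, -0.684, 0.0, -0.0]
contact_force: [0.3, 0.6, -0.7]
gripper_width: 44.8
grasp_force: 0.0
```

```bash
python3 - <<'E'
from h import *
from place import *
sc,sd=cal("scene"),cal("side");S,D=arm.get_image("scene"),arm.get_image("side")
p=[blobs(im,"orange",8) for im in (S,D)]
for b in p[0]+p[1]: print(cen(b),cv2.boundingRect(b))
for t in(0,.07,.15): q=slot(-60-85*np.cos(t),-155,153+85*np.sin(t));print(t,proj(sc,q),proj(sd,q))
cv2.imwrite("pics/s14.png",np.hstack([cv2.resize(S[150:390,230:430],(400,480)),cv2.resize(D[150:350,170:370],(400,480))]))
E
```

```text
[280.33333333 219.38418079] (271, 217, 20, 5)
[337.82513661 208.94535519] (335, 203, 7, 13)
0 [280.34471244 220.53146959] [337.98350426 209.91124635]
0.07 [280.17090438 219.1368269 ] [337.91082701 208.14255583]
0.15 [279.98892907 217.69225625] [337.64607371 206.09680947]
```

View pics/s14.png

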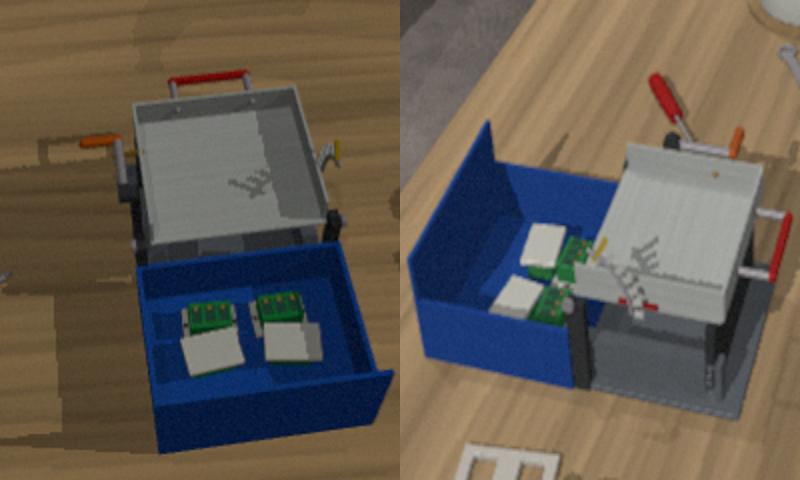

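Handle sits about at 0, within measuring bias; I'll press it from above with closed fingers to be sure.

Converted, -160 mm is -32, 160 mm is 32.

Call:
{"method": "step_hand", "body": {
  "plan": [
    {"ty":-10},
    {"ty":-20},
    {"ty":-30,"tz":6},
    {"ty":-32,"tz":14},
    {"ty":-32,"tz":22},
    {"ty":-32,"tz":28},
    {"ty":-32,"tz":32},
    {"ty":-32,"tz":33},
    {"ty":-32,"tz":33}
  ],
  "jaw": 0
}}

```text
clock: 44.05
position: [554.8, -143.6, 190.8]
ee_rot: [0.729, -0.684, -0.001, 0.001]
contact_force: [-0.0, -0.7, 0.4]
gripper_width: 0.2
grasp_force: 0.0
```

```bash
python3 -c "
from h import *
from place import *
p=arm.read_state()['position'];d=p[:2]-hg;print(d@rx,d@ry,p)"
```

```text
-144.21835868771714 -159.94038324365923 [ 554.80609777 -143.63661238  190.78398945]
```

Converted, 9 mm is 1.8, 6 mm is 1.2.

Call:
{"method": "step_hand", "body": {
  "plan": [
    {"tz":1.2},
    {"tz":1.8},
    {"tz":1.8}
  ]
}}

```text
clock: 44.35
position: [554.4, -143.7, 183.7]
ee_rot: [0.729, -0.684, 0.0, -0.0]
contact_force: [0.1, -0.8, 0.2]
gripper_width: 0.0
grasp_force: 0.0
```

Call:
{"method": "step_hand", "body": {
  "plan": [
    {"tz":0.6},
    {"tz":0.6}
  ]
}}

```text
clock: 44.55
position: [554.1, -143.7, 180.4]
ee_rot: [0.729, -0.684, 0.0, -0.0]
contact_force: [-0.5, -0.4, 0.8]
gripper_width: -0.2
grasp_force: 0.0
```

Call:
{"method": "step_hand", "body": {
  "plan": [
    {"tz":0.6},
    {"tz":0.6},
    {"tz":0.6}
  ]
}}

```text
clock: 44.85
position: [554.2, -143.7, 177.3]
ee_rot: [0.729, -0.684, -0.0, 0.0]
contact_force: [0.6, -0.4, 0.4]
gripper_width: -0.1
grasp_force: 0.0
```

Converted, 3 mm is 0.6.

Call:
{"method": "step_hand", "body": {
  "plan": [
    {"tz":0.6},
    {"tz":0.6},
    {"tz":0.6}
  ]
}}

```text
clock: 45.15
position: [554.4, -143.8, 176.7]
ee_rot: [0.73, -0.684, 0.001, -0.0]
contact_force: [-3.5, 1.2, 9.0]
gripper_width: 0.2
grasp_force: 5.0
```

Call:
{"method": "step_hand", "body": {
  "plan": [
    {"tz":0.6},
    {"tz":0.6},
    {"tz":0.6}
  ]
}}

```text
clock: 45.45
position: [554.5, -143.9, 176.3]
ee_rot: [0.73, -0.683, 0.002, -0.0]
contact_force: [-8.8, 3.9, 20.2]
gripper_width: 0.0
grasp_force: 10.4
```

Firm stop at 176.5 − 17 = 159.5, the top of a closed handle (160). Retreat and hand in.

Converted, -170 mm is -34, -150 mm is -30.

Call:
{"method": "step_hand", "body": {
  "plan": [
    {"tz":-4},
    {"tz":-12},
    {"tz":-22},
    {"tz":-30},
    {"ty":10,"tz":-34},
    {"ty":18,"tz":-34},
    {"ty":18,"tz":-34},
    {"ty":18,"tz":-34},
    {"ty":18,"tz":-34},
    {"ty":18,"tz":-34}
  ]
}}

```text
clock: 46.45
position: [465.3, -149.3, 340.6]
ee_rot: [0.729, -0.684, -0.0, 0.0]
contact_force: [1.1, -0.3, 0.1]
gripper_width: 0.1
grasp_force: 0.0
```

```bash
python3 -c "
from bench import arm
print(arm.job_done())"
```

```text
the job is handed in; nothing more can be done
None
```

The job is handed in at 46 s on the robot's clock: all four sockets slid into the blue crate at about 60 degrees, the tray is back level on its stop, the hook is down on the pin, and none of the other items were touched; the hand-in printed no verdict.

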